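Nest the sample cups on the lab jack and bring it up to its stop

TASK

Pick up every white sample cup on the bench and nest them all, one inside another in any order, as one upright stack in the blue holder on the lab jack, seating each with a light push and not jamming it. Then turn the jack's black knob to raise the platform until it just touches the sprung orange foot above it, lifting the foot no more than a few millimetres. Never ram the foot to the end of its travel, and leave the timer, the white bottle with the blue cap and the petri dish where they are.

Things in the scene. Friction and masses are not known exactly. Their poses are not given: they have to be found in the camera images.
- cup_0: white tapered sample cup, weighted foot, 80 mm tall, mouth-up (may be absent). Origin: centre of its foot, z up. Outside a cone of 20.5 mm radius at the foot, +0.12 per mm up; straight collar 61 mm across at 58 to 80 mm height: grip there. Inside radius 25.9 at the rim, 19.7 at the floor, 28 above the foot. Nested with a light push (3 to 10 N) it sits 35 mm higher than the cup round it (13 mm gap, rim to collar); pushed hard it wedges
- cup_1: white tapered sample cup, weighted foot, 80 mm tall, mouth-up (may be absent). Origin: centre of its foot, z up. Outside a cone of 20.5 mm radius at the foot, +0.12 per mm up; straight collar 61 mm across at 58 to 80 mm height: grip there. Inside radius 25.9 at the rim, 19.7 at the floor, 28 above the foot. Nested with a light push (3 to 10 N) it sits 35 mm higher than the cup round it (13 mm gap, rim to collar); pushed hard it wedges
- cup_2: white tapered sample cup, weighted foot, 80 mm tall, mouth-up (may be absent). Origin: centre of its foot, z up. Outside a cone of 20.5 mm radius at the foot, +0.12 per mm up; straight collar 61 mm across at 58 to 80 mm height: grip there. Inside radius 25.9 at the rim, 19.7 at the floor, 28 above the foot. Nested with a light push (3 to 10 N) it sits 35 mm higher than the cup round it (13 mm gap, rim to collar); pushed hard it wedges
- cup_3: white tapered sample cup, weighted foot, 80 mm tall, mouth-up (may be absent). Origin: centre of its foot, z up. Outside a cone of 20.5 mm radius at the foot, +0.12 per mm up; straight collar 61 mm across at 58 to 80 mm height: grip there. Inside radius 25.9 at the rim, 19.7 at the floor, 28 above the foot. Nested with a light push (3 to 10 N) it sits 35 mm higher than the cup round it (13 mm gap, rim to collar); pushed hard it wedges
- cup_4: white tapered sample cup, weighted foot, 80 mm tall, mouth-up (may be absent). Origin: centre of its foot, z up. Outside a cone of 20.5 mm radius at the foot, +0.12 per mm up; straight collar 61 mm across at 58 to 80 mm height: grip there. Inside radius 25.9 at the rim, 19.7 at the floor, 28 above the foot. Nested with a light push (3 to 10 N) it sits 35 mm higher than the cup round it (13 mm gap, rim to collar); pushed hard it wedges
- jack: blue scissor lab jack, fixed; origin on the bench at the centre of its 130 x 170 mm base. x points away from the knob, y along the long side. Its aluminium platform (same size) has its top 70 mm above the bench at the start. Knob housing at x = -140 mm, rod of the stop at x = 95, y = 60, blue holder on the platform at x = 0, y = -50, stop foot above x = 15, y = 60
- holder_rim (a point): centre of the mouth of the blue holder, a conical cup fastened to the platform, 50 mm high, 62 mm across; it moves with the platform. Inside radius 25.9 mm at the rim, narrowing by 0.12 mm per mm downward. A cup nested in it has its foot about 45 mm below this point and its rim about 35 mm above it
- platform_top (a point): point on the top face of the jack's platform, right under the sprung foot
- jack_knob (a joint): knob angle in rad, 0 at the start, grows as the knob is turned clockwise seen from above, to 10.5 at most. Each radian raises the platform 4 mm. Stiff (about 0.2 N m); it stays where it is left and can be turned back
- jack_platform (a joint): rise of the platform in m, 0 at the start
- foot_tip (a point): centre of the underside of the orange foot (20 mm across) of the height stop: a fixed rod with an arm above the jack. At the start it hangs 17 to 33 mm above the platform
- stop_foot (a joint): how far the sprung foot has been lifted, in m: 0 hanging free, 0.010 at the end of its travel. Soft spring, about 1.2 N to start it and 0.3 N more per mm; a steel pin with a red tip shows it above the arm
- timer: white bench timer 62 x 62 x 18 mm, bystander; origin at its underside
- blue_cap_bottle: white plastic bottle with a blue cap, 60 mm across, 132 mm high, bystander; origin at its underside
- petri_dish: clear petri dish 64 mm across, 16 mm high, bystander; origin at its underside
- jack_knob_grip (a point): middle of the knob's grip, on its vertical axis, 98 mm above the bench. The grip is an upright black bar 42 mm long (along this point's x axis), 14 mm thick (y axis) and 32 mm high; its top is 7 mm above this point. Take it from above across its thickness; it turns with the knob
There are look-alikes about, which are no part of the job. Leave any yellow look-alike of the cup_0 alone. What is shaped like the cup_3 but yellow is not meant.

How it is judged:
By the outcome, as a careful person would: the job done as asked, in the order asked, and still so for the second after the job is handed in, with the robot touching nothing.
Of cup_0, cup_1, cup_2, cup_3, cup_4 only 3 to 5 are there at a start; the rules pass over those that are not, and their reading is None.
At some moment in a run one of cup_0, cup_1, cup_2, cup_3, cup_4 may be knocked a few centimetres aside while the robot is not near it.
It also fails if it takes over 210 s, if anything falls off the work surface, if the arm or the gripper's body presses on something with over 40 N, if the wrist force passes 120 N, or if a joint passes its speed limit or range.

ROBOT

A 6-joint arm with a two-finger parallel gripper is mounted at the origin on a cart in front of the work surface, level with it; the furniture and walls round the work are solid. World frame = base frame: x ahead of the robot, y to its left, z up, the work surface at z = 0. Lengths are in m, angles in rad, forces in N, time in s.
With the tool pointing down it reaches from about 0.25 to 0.725 m from the base axis. Payload 9.7 kg.
Tool frame: the origin (TCP) lies on the centre line of the jaws, within the pads' length; the fingertips stand 14 mm ahead of it and the grasp point (between the pads) lies 5 mm behind it; z points along the fingers, y is the line along which they close (so a half turn about z gives the same grasp; the last joint's range is limited). The gripper opens to 85 mm and grips with 20 to 120 N. Pads are 22 mm wide; open, the fingers measure 114 mm over their backs; the gripper's body (76 mm by 85 mm) begins 54 mm behind the grasp point. The pads swing forward as they close: fully open they stand 13 mm farther back than shut.
Start: joints at [0, 0.087, 0.176, 1.66, 0, 1.571], TCP at [0.55, -0, 0.245] pointing down, gripper open.
Joint ranges: [-3.13, 3.13], [-0.85, 1.81], [-1.15, 1.24], [-2.2, 2.28], [-1.44, 1.52], [-3.14, 3.14]. Speed limits (rad/s): [2.22, 2.22, 2.57, 3.14, 3.14, 3.14].

INTERFACE

Orientations are given as a rotation vector (axis times angle).
In Python, from bench import env gives the robot as it stands.
- The arm moves only by the tool step_arm, never from a script. Its argument "increments" is a list of rows, each a list of 3 entries, a list of its own where there are three numbers: the opening, from -1 (shut) to 1 (fully open), then the shift along the tool's x, y, z each as a share of 750 mm, from -1 to 1, then the turn about the tool's z as a share of 90 degrees, from -1 to 1. In form: [[claw, [tx, ty, tz], turn], ...]. A call has exactly 5 rows; each row shifts and turns the commanded pose from where the row before left it, along the tool's axes as they then stand; what a row does not reach is not made up. A row lasts 1/12 s, in which the tool goes at most 41.7 mm and 7.16 degrees, less where a joint would pass 70% of its speed; a pose out of reach is approached as far as the arm can. A call with a number of a shift or a turn outside -1 to 1 is refused whole. A call with a gripper value outside its range is refused whole. The fingers move at their own pace and stop on an object; the grip force is fixed at half the most. Time passes only in rows, so rows that do not move let the fingers close, or fill a call up. It gives the time, the measured TCP pose, the force, the opening and the grip force at its end, in the units of the state.
- env.observe(): the state, without advancing time (a new reading comes with each control period).
- env.snapshot(name): name is "scene" or "side" or "wrist"; returns a dict with "image" (400x640x3 uint8, blue, green, red), "z_map" (400x640 float32, m along the optical axis (not along the pixel's ray), 0 where there is no reading), "mtx" (3x3 intrinsics, pixels), "R" (3x3) and "t" (3): a world point X has camera coordinates R X + t. Camera axes: x right, y down, z forward; pixel columns grow to the right and rows downward; lengths in m; the calibration is good to about 2 mm. A picture is of the moment at which its call begins.
- env.close_job(): hands the job in; it is judged then, once.
The state is a dict: "time_s": time; "joint_positions": joint angles; "joint_vel": joint speeds; "effort": joint torques, N m; "tcp_pos": TCP position; "orientation": TCP orientation; "contact_force": force on the tool from outside, world axes, zero at the start; "torque": the same for the moment, N m; "width": finger opening in m; "finger_force": force on a finger pad.
Only numpy, scipy, OpenCV 4.12 (cv2) and the standard library are available. Lean on these libraries where they do the work, as an engineer would, in place of code of your own. Each camera call takes 0.05 s, during which the arm holds its last target. There are 200 camera calls.

## Working session

There is one attempt and no reset: what is moved stays moved. The work goes in short steps, Python scripts to look and compute and a tool call to move; the robot and the scene stay as the last step left them, time stands still between calls to the robot, and variables do not carry over. Pictures are saved under pics/ and viewed, at most 14 in all, crops included, and the job is handed in when it is done.

Besides the shell and the picture viewer there is one more tool, called after ">>>" as name([rows], argument=value, ...), one row to a line, values as JSON. step_arm: Moves the arm, as the interface text tells. Its arguments: {"type":"object","properties":{"increments":{"type":"array","items":{"type":"array"}}},"required":["increments"]}

```bash
mkdir -p pics; cat > h.py <<'E'
import numpy as np, cv2
from bench import env
def snap(n,f=None):
    s=env.snapshot(n)
    if f: cv2.imwrite('pics/'+f,s['image'])
    return s
def pt(s,u,v,z=None):
    "world point of pixel, by depth or on plane z"
    r=np.linalg.inv(s['mtx'])@[u,v,1]; R=s['R']; t=s['t']
    if z is None: return R.T@(r*s['z_map'][int(v),int(u)]-t)
    c=-R.T@t; d=R.T@r
    return c+d*(z-c[2])/d[2]
def cloud(s):
    v,u=np.mgrid[0:400,0:640]; Z=s['z_map']
    r=np.stack([u,v,np.ones_like(u)],-1)@np.linalg.inv(s['mtx']).T
    return (r*Z[...,None]-s['t'])@s['R']
E
python3 - <<'E'
from h import *
a=snap('scene','s1.png');b=snap('side','d1.png')
import pickle; pickle.dump((a,b),open('s1.pkl','wb'))
o=env.observe();print({k:np.round(v,3) for k,v in o.items()})
E
```

```text
{'time_s': np.float64(0.1), 'joint_positions': array([ 0.   ,  0.087,  0.175,  1.66 , -0.   ,  1.571]), 'joint_vel': array([-0.001,  0.001,  0.003, -0.001, -0.   ,  0.   ]), 'effort': array([ 1.0000e-03, -5.2156e+01,  4.6565e+01,  1.6000e-02, -0.0000e+00,
       -0.0000e+00]), 'tcp_pos': array([0.55 , 0.   , 0.245]), 'orientation': array([-2.221e+00, -2.221e+00,  1.000e-03]), 'contact_force': array([ 0.561, -0.228,  0.189]), 'torque': array([ 0.005, -0.015, -0.009]), 'finger_force': np.float64(0.0), 'width': np.float64(0.085)}
```

View pics/s1.png

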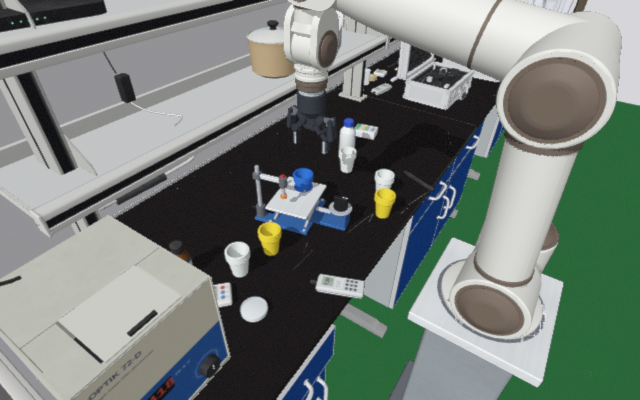

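View pics/d1.png

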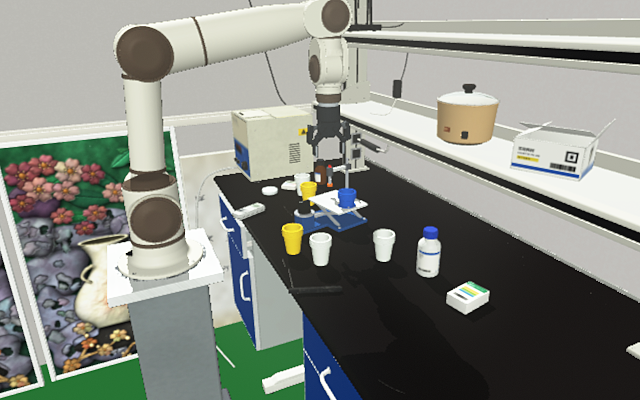

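Scene view: white cups at (347,160), (384,181) and (237,260). The yellow look-alikes are at (384,203) and (270,238). The blue holder is at (303,180), the knob at (341,203) and the foot at (283,193). The side view shows the same three white cups, at (320,248), (384,245) and (303,183). Next I measure them and check an enlarged crop.

```bash
cat > m.py <<'E'
from h import *
import pickle
a,b=pickle.load(open('s1.pkl','rb'))
for nm,s in (('scene',a),('side',b)):
    P=cloud(s); h=cv2.cvtColor(s['image'],cv2.COLOR_BGR2HSV)
    ok=(s['z_map']>0)&(P[...,0]>.15)&(P[...,0]<.9)&(abs(P[...,1])<.8)&(P[...,2]<.16)
    H,S,V=h[...,0],h[...,1],h[...,2]
    for c,m in (('white',(S<40)&(V>110)&(P[...,2]>.006)),('yellow',(H>20)&(H<33)&(S>120)&(P[...,2]>.01)),('blue',(H>105)&(H<125)&(S>150)&(P[...,2]>.01)),('orange',(H>3)&(H<17)&(S>150)&(P[...,2]>.02))):
        n,L,st,ce=cv2.connectedComponentsWithStats((m&ok).astype(np.uint8))
        for i in range(1,n):
            if st[i,4]<12: continue
            q=P[L==i]; zt=np.percentile(q[:,2],97); top=q[q[:,2]>zt-.012]
            (cx,cy),r=cv2.minEnclosingCircle(top[:,:2].astype(np.float32))
            print(nm,c,np.round(ce[i]),st[i,4],'min',q.min(0).round(3),'max',q.max(0).round(3),'topcircle',round(cx,3),round(cy,3),round(r,3))
i=a['image'][110:310,200:420]; cv2.imwrite('pics/c1.png',cv2.resize(i,None,fx=3,fy=3,interpolation=2)[:600])
E
python3 m.py
```

```text
scene white [352. 144.] 828 min [ 0.558 -0.593  0.006] max [ 0.699 -0.25   0.109] topcircle 0.658 -0.397 0.03
scene white [384. 178.] 322 min [ 0.384 -0.258  0.022] max [ 0.444 -0.194  0.082] topcircle 0.416 -0.227 0.033
scene white [258. 193.] 122 min [0.657 0.096 0.029] max [0.679 0.111 0.16 ] topcircle 0.666 0.108 0.009
scene white [269. 180.] 31 min [0.6   0.086 0.152] max [0.655 0.101 0.16 ] topcircle 0.627 0.095 0.029
scene white [296. 201.] 1338 min [ 0.508 -0.078  0.015] max [0.668 0.115 0.158] topcircle 0.589 0.018 0.104
scene white [108. 205.] 52 min [0.891 0.394 0.151] max [0.9   0.439 0.159] topcircle 0.895 0.417 0.023
scene white [335. 210.] 193 min [ 0.42  -0.041  0.035] max [0.525 0.021 0.07 ] topcircle 0.452 -0.012 0.034
scene white [ 81. 226.] 39 min [0.855 0.498 0.13 ] max [0.9   0.499 0.159] topcircle 0.877 0.498 0.022
scene white [238. 257.] 654 min [0.539 0.265 0.006] max [0.601 0.329 0.082] topcircle 0.57 0.296 0.033
scene white [159. 281.] 52 min [0.525 0.497 0.143] max [0.667 0.5   0.15 ] topcircle 0.596 0.498 0.071
scene white [340. 286.] 816 min [0.261 0.158
[... 3993 characters left out ...]
 0.066] max [0.413 0.708 0.096] topcircle 0.412 0.646 0.062
side blue [346. 197.] 293 min [ 0.57  -0.065  0.07 ] max [0.663 0.098 0.12 ] topcircle 0.601 -0.034 0.033
side blue [306. 218.] 16 min [ 0.43  -0.042  0.048] max [ 0.478 -0.03   0.057] topcircle 0.454 -0.032 0.024
side blue [301. 225.] 20 min [ 0.427 -0.046  0.01 ] max [ 0.444 -0.008  0.042] topcircle 0.431 -0.027 0.019
side blue [430. 232.] 157 min [ 0.636 -0.425  0.11 ] max [ 0.673 -0.386  0.133] topcircle 0.656 -0.406 0.019
side blue [428. 253.] 12 min [ 0.628 -0.434  0.07 ] max [ 0.653 -0.415  0.074] topcircle 0.64 -0.423 0.015
side orange [329. 185.] 15 min [0.579 0.064 0.102] max [0.596 0.08  0.114] topcircle 0.588 0.073 0.009
```

View pics/c1.png

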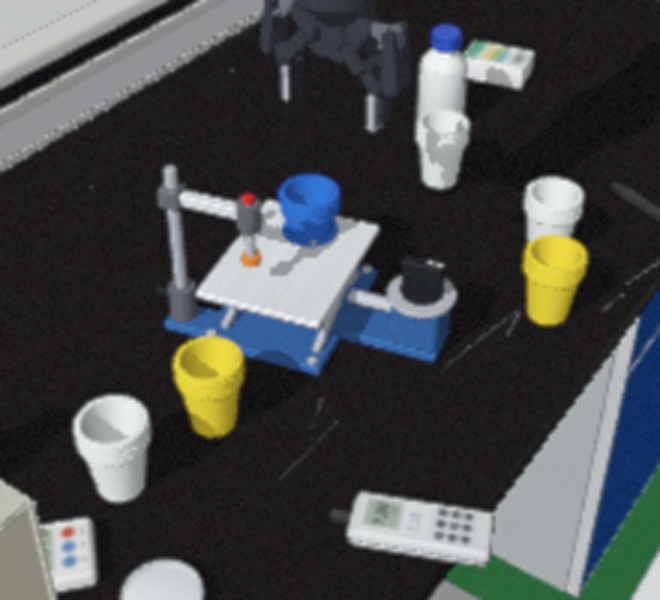

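The crop confirms three white cups: C at about (0.414,-0.228), B at (0.587,-0.287) and A at (0.571,0.296). Both yellow ones are look-alikes. The jack yaw is about 15°, with the holder near (0.601,-0.031). I start by moving above C.

>>> step_arm([
  [1, [-0.038, -0.0227, 0], 0],
  [1, [-0.038, -0.0227, 0], 0],
  [1, [-0.038, -0.0227, 0], 0],
  [1, [-0.038, -0.0227, 0], 0],
  [1, [-0.038, -0.0227, 0], 0],
])

```text
time_s: 0.52
tcp_pos: [0.4638, -0.1435, 0.2449]
orientation: [-2.221, -2.222, 0.0]
contact_force: [1.0, 0.2, 0.0]
width: 0.0856
finger_force: 0.0
```

>>> step_arm([
  [1, [-0.038, -0.0227, 0], 0],
  [1, [-0.038, -0.0227, 0], 0],
  [1, [-0.038, -0.0227, 0], 0],
  [1, [0, 0, 0], 0],
  [1, [0, 0, 0], 0],
])

```text
time_s: 0.93
tcp_pos: [0.413, -0.2291, 0.2451]
orientation: [-2.225, -2.218, 0.0]
contact_force: [1.3, -0.2, -0.3]
width: 0.0855
finger_force: 0.0
```

```bash
cat > look.py <<'E'
from h import *
import sys
# wrist look: white rims near height z=(lo,hi); fit circle
def rim(s,lo,hi,col='white'):
    P=cloud(s); h=cv2.cvtColor(s['image'],cv2.COLOR_BGR2HSV); H,S,V=cv2.split(h)
    m=(S<60)&(V>90) if col=='white' else (H>105)&(H<125)&(S>120)
    m=m&(s['z_map']>0)&(P[...,2]>lo)&(P[...,2]<hi)
    n,L,st,ce=cv2.connectedComponentsWithStats(m.astype(np.uint8))
    for i in range(1,n):
        if st[i,4]<60: continue
        q=P[L==i]; (x,y),r=cv2.minEnclosingCircle(q[:,:2].astype(np.float32))
        A=np.c_[2*q[:,:2],np.ones(len(q))]; c=np.linalg.lstsq(A,(q[:,:2]**2).sum(1),rcond=None)[0]
        print(col,ce[i].round(),st[i,4],'mec',round(x,4),round(y,4),round(r,4),'lsq',c[:2].round(4),'ztop',np.percentile(q[:,2],95).round(4))
if __name__=='__main__':
    f=sys.argv[1]; s=snap('wrist',f+'.png' if f!='-' else None)
    rim(s,float(sys.argv[2]),float(sys.argv[3])); rim(s,.1,.14,'blue')
    o=env.observe(); print(o['time_s'],o['tcp_pos'].round(4),o['orientation'].round(3),o['contact_force'].round(2),o['width'].round(4))
E
python3 look.py w1 .072 .09
```

```text
white [322. 185.] 1403 mec 0.4143 -0.2277 0.0313 lsq [ 0.4142 -0.2267] ztop 0.0824
white [503. 241.] 1643 mec 0.5879 -0.2838 0.0314 lsq [ 0.5868 -0.2834] ztop 0.0822
white [537. 323.] 77 mec 0.6413 -0.3781 0.0087 lsq [ 0.6439 -0.383 ] ztop 0.0798Traceback (most recent call last):
  File "look.py", line 17, in <module>
    o=env.observe(); print(o['time_s'],o['tcp_pos'].round(4),o['orientation'].round(3),o['contact_force'].round(2),o['width'].round(4))
                                                                                                                   ^^^^^^^^^^^^^^^^
AttributeError: 'float' object has no attribute 'round'
```

View pics/w1.png

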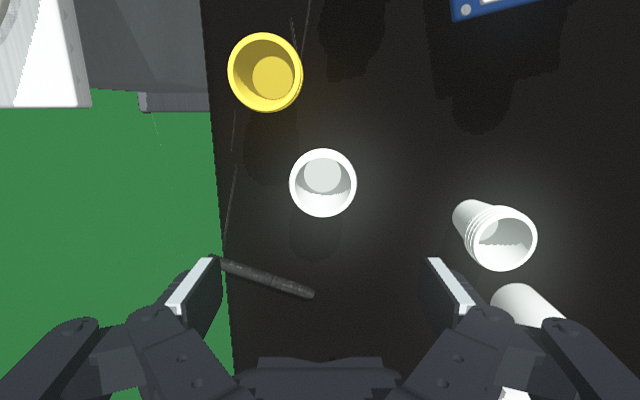

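The wrist view shows C's rim centred at pixel (322,183) with clear space round it. The yellow cup is at (265,72) and B at (500,238). Descending to grasp C.

>>> step_arm([
  [1, [0.001, 0.0009, 0.04], 0],
  [1, [0.001, 0.0009, 0.05], 0],
  [1, [0, 0, 0.05], 0],
  [1, [0, 0, 0.05], 0],
  [1, [0, 0, 0.04], 0],
])

```text
time_s: 1.4
tcp_pos: [0.415, -0.2248, 0.0699]
orientation: [-2.218, -2.222, 0.0]
contact_force: [0.7, 0.1, -0.4]
width: 0.0855
finger_force: 0.0
```

>>> step_arm([
  [1, [0, 0, 0.0113], 0],
  [1, [0, 0, 0], 0],
  [-1, [0, 0, 0], 0],
  [-1, [0, 0, 0], 0],
  [-1, [0, 0, 0], 0],
])

```text
time_s: 1.82
tcp_pos: [0.4165, -0.227, 0.0673]
orientation: [2.218, 2.219, 0.001]
contact_force: [-1.9, 1.2, 4.9]
width: 0.062
finger_force: 64.8
```

>>> step_arm([
  [-1, [0, 0, 0], 0],
  [-1, [0, 0, 0], 0],
  [-1, [0, 0, 0], 0],
  [-1, [0, 0, 0], 0],
  [-1, [0, 0, 0], 0],
])

```text
time_s: 2.23
tcp_pos: [0.4165, -0.2271, 0.0673]
orientation: [2.219, 2.219, 0.002]
contact_force: [-1.9, 1.1, 5.2]
width: 0.0617
finger_force: 64.9
```

>>> step_arm([
  [-1, [0, 0, -0.02], 0],
  [-1, [0, 0, -0.05], 0],
  [-1, [0, 0, -0.05], 0],
  [-1, [0, 0, -0.05], 0],
  [-1, [0, 0, -0.05], 0],
])

```text
time_s: 2.65
tcp_pos: [0.4153, -0.2265, 0.2333]
orientation: [2.219, 2.219, 0.002]
contact_force: [1.2, -0.4, -1.4]
width: 0.0614
finger_force: 65.7
```

>>> step_arm([
  [-1, [0.02, 0.049, -0.04], 0],
  [-1, [0.02, 0.049, 0], 0],
  [-1, [0.02, 0.049, 0], 0],
  [-1, [0.02, 0.049, 0], 0],
  [-1, [0.022, 0.049, 0], 0],
])

```text
time_s: 3.07
tcp_pos: [0.5949, -0.1516, 0.2568]
orientation: [2.22, 2.219, 0.003]
contact_force: [-0.1, -0.6, -0.6]
width: 0.0613
finger_force: 65.8
```

>>> step_arm([
  [-1, [0, 0, 0], 0],
  [-1, [0, 0, 0], 0],
  [-1, [0, 0, 0], 0],
  [-1, [0, 0, 0], 0],
  [-1, [0, 0, 0], 0],
])

```text
time_s: 3.48
tcp_pos: [0.5922, -0.1531, 0.2561]
orientation: [2.221, 2.219, 0.002]
contact_force: [0.6, 0.2, -0.2]
width: 0.0619
finger_force: 66.0
```

```bash
sed -i "s/o\['width'\].round(4)/round(o['width'],4)/" look.py; python3 look.py w2 .072 .09
```

```text
blue [332.  35.] 2473 mec 0.5999 -0.0304 0.0311 lsq [ 0.5998 -0.0319] ztop 0.1222
3.5333 [ 0.5922 -0.1531  0.2559] [2.221e+00 2.219e+00 1.000e-03] [ 0.32 -0.04 -1.7 ] 0.0616
```

View pics/w2.png

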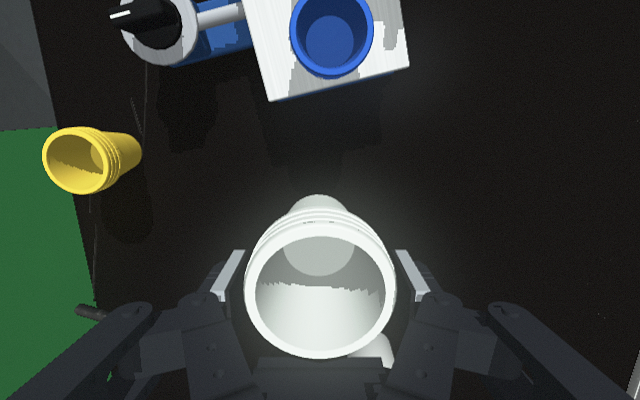

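The wrist view shows the held cup upright with its rim at about (320,290), the holder at (332,35) touching the top edge of the image, and the knob at (155,25). I move closer and measure the held rim and the holder together.

>>> step_arm([
  [-1, [0.02, 0.003, -0.01], 0],
  [-1, [0.03, 0.003, 0], 0],
  [-1, [0.02, 0.004, 0], 0],
  [-1, [0, 0, 0], 0],
  [-1, [0, 0, 0], 0],
])

```text
time_s: 3.95
tcp_pos: [0.6002, -0.0992, 0.2628]
orientation: [2.22, 2.222, 0.001]
contact_force: [-0.4, -0.7, -1.3]
width: 0.0619
finger_force: 66.0
```

```bash
python3 look.py - .268 .29
```

```text
white [319. 291.] 8060 mec 0.5993 -0.099 0.0316 lsq [ 0.5994 -0.0983] ztop 0.2778
white [413. 273.] 393 mec 0.6358 -0.0896 0.0049 lsq [ 0.6343 -0.0922] ztop 0.2893
white [226. 273.] 383 mec 0.5629 -0.0898 0.0049 lsq [ 0.5642 -0.0919] ztop 0.289
white [637. 390.] 99 mec 0.7469 -0.1532 0.0063 lsq [ 0.7463 -0.1535] ztop 0.2713
blue [321. 106.] 2414 mec 0.6 -0.0297 0.031 lsq [ 0.6    -0.0298] ztop 0.1223
4.0 [ 0.6002 -0.0998  0.2626] [2.220e+00 2.221e+00 1.000e-03] [ 0.05 -0.78 -1.78] 0.062
```

>>> step_arm([
  [-1, [0.03, 0.001, 0], 0],
  [-1, [0.03, 0, 0], 0],
  [-1, [0.02, 0, 0], 0],
  [-1, [0.012, 0, 0], 0],
  [-1, [0, 0, 0], 0],
])

```text
time_s: 4.42
tcp_pos: [0.6011, -0.0299, 0.2621]
orientation: [2.22, 2.223, 0.0]
contact_force: [-0.0, 0.0, -1.7]
width: 0.0616
finger_force: 66.0
```

>>> step_arm([
  [-1, [0, 0, 0.02], 0],
  [-1, [0, 0, 0.03], 0],
  [-1, [0, 0, 0.03], 0],
  [-1, [0, 0, 0.02], 0],
  [-1, [0, 0, 0], 0],
])

```text
time_s: 4.83
tcp_pos: [0.5998, -0.0319, 0.1833]
orientation: [-2.22, -2.218, 0.006]
contact_force: [0.6, 0.4, -0.8]
width: 0.0614
finger_force: 66.0
```

>>> step_arm([
  [-1, [0.0013, 0.001, 0.01], 0],
  [-1, [0, 0, 0.012], 0],
  [-1, [0, 0, 0.012], 0],
  [-1, [0, 0, 0.008], 0],
  [-1, [0, 0, 0], 0],
])

```text
time_s: 5.25
tcp_pos: [0.6015, -0.03, 0.154]
orientation: [-2.221, -2.221, 0.002]
contact_force: [-0.1, 0.3, -1.1]
width: 0.0618
finger_force: 66.0
```

>>> step_arm([
  [-1, [0, 0, 0.002], 0],
  [-1, [0, 0, 0.002], 0],
  [-1, [0, 0, 0.001], 0],
  [-1, [0, 0, 0], 0],
  [-1, [0, 0, 0], 0],
])

```text
time_s: 5.67
tcp_pos: [0.602, -0.03, 0.152]
orientation: [2.221, 2.221, 0.0]
contact_force: [0.3, 0.1, 0.4]
width: 0.0619
finger_force: 66.0
```

>>> step_arm([
  [-1, [0, 0, 0.003], 0],
  [-1, [0, 0, 0.003], 0],
  [-1, [0, 0, 0.002], 0],
  [-1, [0, 0, 0], 0],
  [-1, [0, 0, 0], 0],
])

```text
time_s: 6.08
tcp_pos: [0.6018, -0.0299, 0.1454]
orientation: [-2.221, -2.221, 0.0]
contact_force: [-0.3, 1.8, -0.5]
width: 0.0617
finger_force: 66.0
```

>>> step_arm([
  [-1, [0, 0, 0.0013], 0],
  [-1, [0, 0, 0.0013], 0],
  [-1, [0, 0, 0], 0],
  [-1, [0, 0, 0], 0],
  [-1, [0, 0, 0], 0],
])

```text
time_s: 6.5
tcp_pos: [0.6019, -0.0298, 0.1438]
orientation: [-2.221, -2.222, -0.0]
contact_force: [0.5, 2.6, 1.1]
width: 0.0616
finger_force: 66.1
```

>>> step_arm([
  [-1, [0.0008, 0, 0.0007], 0],
  [-1, [0, 0, 0.0007], 0],
  [-1, [0, 0, 0], 0],
  [-1, [0, 0, 0], 0],
  [-1, [0, 0, 0], 0],
])

```text
time_s: 6.92
tcp_pos: [0.6019, -0.0294, 0.1426]
orientation: [2.222, 2.221, -0.0]
contact_force: [0.1, 0.6, -0.2]
width: 0.0616
finger_force: 66.1
```

>>> step_arm([
  [-1, [0, 0, 0.0007], 0],
  [-1, [0, 0, 0], 0],
  [-1, [0, 0, 0], 0],
  [-1, [0, 0, 0], 0],
  [-1, [0, 0, 0], 0],
])

```text
time_s: 7.33
tcp_pos: [0.602, -0.0294, 0.1422]
orientation: [2.221, 2.221, 0.0]
contact_force: [-0.5, 0.9, 1.3]
width: 0.0619
finger_force: 66.2
```

>>> step_arm([
  [-1, [0, 0, 0.0007], 0],
  [-1, [0, 0, 0.0004], 0],
  [-1, [0, 0, 0], 0],
  [-1, [0, 0, 0], 0],
  [-1, [0, 0, 0], 0],
])

```text
time_s: 7.75
tcp_pos: [0.602, -0.0293, 0.1417]
orientation: [2.221, 2.221, 0.0]
contact_force: [-1.5, 1.2, 4.7]
width: 0.0615
finger_force: 66.5
```

>>> step_arm([
  [-1, [0, 0, 0.0005], 0],
  [-1, [0, 0, 0], 0],
  [-1, [0, 0, 0], 0],
  [-1, [0, 0, 0], 0],
  [-1, [0, 0, 0], 0],
])

```text
time_s: 8.17
tcp_pos: [0.602, -0.0293, 0.1413]
orientation: [2.221, 2.221, 0.001]
contact_force: [-1.4, 1.2, 6.3]
width: 0.0616
finger_force: 66.7
```

C is seated at about 7 N. Release, rise and go over B.

>>> step_arm([
  [1, [0, 0, 0], 0],
  [1, [0, 0, 0], 0],
  [1, [0, 0, 0], 0],
  [1, [0, 0, 0], 0],
  [1, [0, 0, 0], 0],
])

```text
time_s: 8.58
tcp_pos: [0.6019, -0.0294, 0.1407]
orientation: [-2.221, -2.221, 0.001]
contact_force: [0.7, -0.1, 0.1]
width: 0.0854
finger_force: 0.0
```

>>> step_arm([
  [1, [0, 0, -0.01], 0],
  [1, [0, 0, -0.03], 0],
  [1, [0, 0, -0.05], 0],
  [1, [0, 0, -0.05], 0],
  [1, [0, 0, -0.01], 0],
])

```text
time_s: 9.0
tcp_pos: [0.6028, -0.0294, 0.2606]
orientation: [2.217, 2.217, 0.008]
contact_force: [0.8, -0.0, 0.8]
width: 0.0851
finger_force: 0.0
```

>>> step_arm([
  [1, [-0.04, -0.004, 0], 0],
  [1, [-0.04, -0.004, 0], 0],
  [1, [-0.04, -0.004, 0], 0],
  [1, [-0.04, -0.004, 0], 0],
  [1, [-0.04, -0.004, 0], 0],
])

```text
time_s: 9.42
tcp_pos: [0.5867, -0.1807, 0.2541]
orientation: [2.221, 2.221, 0.0]
contact_force: [-0.4, -0.9, -0.4]
width: 0.0852
finger_force: 0.0
```

>>> step_arm([
  [1, [-0.04, 0, 0], 0],
  [1, [-0.04, 0, 0], 0],
  [1, [-0.04, 0, 0], 0],
  [1, [-0.021, 0, 0], 0],
  [1, [0, 0, 0], 0],
])

```text
time_s: 9.83
tcp_pos: [0.5865, -0.2881, 0.253]
orientation: [-2.225, -2.218, 0.001]
contact_force: [0.9, -0.7, 0.6]
width: 0.0851
finger_force: 0.0
```

```bash
python3 look.py - .072 .09; python3 -c "
from look import *
rim(snap('scene','s2.png'),.145,.165); rim(snap('side'),.145,.165)"
```

```text
white [323. 181.] 1356 mec 0.5885 -0.2844 0.0312 lsq [ 0.5884 -0.2835] ztop 0.0824
white [383. 275.] 609 mec 0.6568 -0.4016 0.03 lsq [ 0.6572 -0.4023] ztop 0.0893
9.8833 [ 0.5867 -0.2863  0.2532] [-2.224 -2.219  0.   ] [-0.53  0.3   0.21] 0.0853
white [547.  13.] 112 mec 0.3356 -2.6895 0.1329 lsq [ 0.3319 -2.7247] ztop 0.1635
white [303. 165.] 142 mec 0.6005 -0.029 0.0334 lsq [ 0.6006 -0.0293] ztop 0.156
white [269. 179.] 134 mec 0.6281 0.0988 0.0481 lsq [0.6139 0.1494] ztop 0.1648
white [ 12. 218.] 198 mec 1.0386 0.5805 0.0302 lsq [1.0382 0.5799] ztop 0.1638
white [483. 291.] 656 mec 0.0133 0.0595 0.153 lsq [0.0599 0.056 ] ztop 0.1643
white [178. 358.] 436 mec 0.4135 0.5853 0.093 lsq [0.3169 0.5832] ztop 0.1644
white [325. 124.] 104 mec 0.9052 0.7801 0.0799 lsq [0.8985 0.7908] ztop 0.1641
white [258. 142.] 471 mec 0.4847 0.6337 0.26 lsq [0.5355 0.6878] ztop 0.1637
white [337. 170.] 88 mec 0.6273 0.0786 0.05 lsq [0.6272 0.0633] ztop 0.1643
white [347. 183.] 103 mec 0.6004 -0.033 0.0337 lsq [ 0.6006 -0.0337] ztop 0.1541
white [180. 206.] 244 mec 0.0816 0.009 0.1395 lsq [ 0.1666 -0.0445] ztop 0.1642
```

View pics/s2.png

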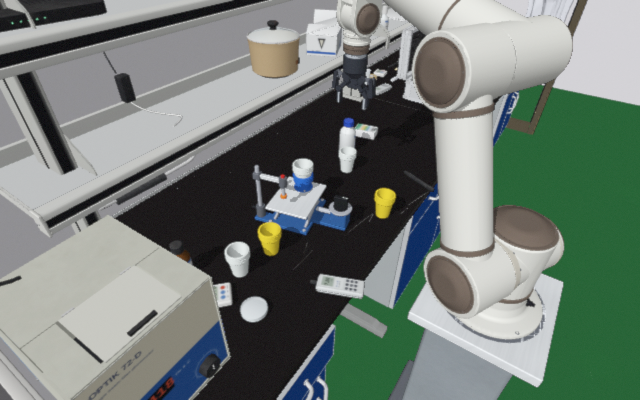

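The picture shows C standing upright in the holder at (303,170) and B still at (347,160). Grasping B.

>>> step_arm([
  [1, [0.0014, 0.0012, 0.04], 0],
  [1, [0.0014, 0.0012, 0.05], 0],
  [1, [0, 0, 0.05], 0],
  [1, [0, 0, 0.05], 0],
  [1, [0, 0, 0.04], 0],
])

```text
time_s: 10.4
tcp_pos: [0.5883, -0.2808, 0.0786]
orientation: [-2.218, -2.223, 0.0]
contact_force: [-0.3, 1.0, -0.9]
width: 0.0857
finger_force: 0.0
```

>>> step_arm([
  [1, [0, 0, 0.0216], 0],
  [1, [0, 0, 0], 0],
  [1, [0, 0, 0], 0],
  [-1, [0, 0, 0], 0],
  [-1, [0, 0, 0], 0],
])

```text
time_s: 10.82
tcp_pos: [0.5899, -0.283, 0.0673]
orientation: [2.218, 2.22, 0.002]
contact_force: [-0.1, -0.5, -0.4]
width: 0.0639
finger_force: 0.0
```

>>> step_arm([
  [-1, [0, 0, 0], 0],
  [-1, [0, 0, 0], 0],
  [-1, [0, 0, 0], 0],
  [-1, [0, 0, 0], 0],
  [-1, [0, 0, 0], 0],
])

```text
time_s: 11.23
tcp_pos: [0.5899, -0.2834, 0.0677]
orientation: [2.219, 2.219, 0.002]
contact_force: [-0.5, 0.7, 8.3]
width: 0.0598
finger_force: 67.8
```

>>> step_arm([
  [-1, [0, 0, -0.02], 0],
  [-1, [0, 0, -0.05], 0],
  [-1, [0, 0, -0.055], 0],
  [-1, [0, 0, -0.055], 0],
  [-1, [0, 0, -0.055], 0],
])

```text
time_s: 11.65
tcp_pos: [0.5884, -0.2828, 0.2443]
orientation: [2.22, 2.22, 0.001]
contact_force: [0.9, -0.2, -0.5]
width: 0.0606
finger_force: 67.3
```

>>> step_arm([
  [-1, [0.04, 0.003, -0.03], 0],
  [-1, [0.05, 0.004, -0.02], 0],
  [-1, [0.05, 0.004, 0], 0],
  [-1, [0.05, 0.004, 0], 0],
  [-1, [0.04, 0.002, 0], 0],
])

```text
time_s: 12.07
tcp_pos: [0.6017, -0.1082, 0.2803]
orientation: [2.22, 2.221, 0.003]
contact_force: [-0.4, 0.0, -1.5]
width: 0.0604
finger_force: 67.4
```

>>> step_arm([
  [-1, [0, 0, 0], 0],
  [-1, [0, 0, 0], 0],
  [-1, [0, 0, 0], 0],
  [-1, [0, 0, 0], 0],
  [-1, [0, 0, 0], 0],
])

```text
time_s: 12.48
tcp_pos: [0.6014, -0.1116, 0.2787]
orientation: [2.223, 2.22, 0.0]
contact_force: [-0.5, 0.2, -1.7]
width: 0.0603
finger_force: 67.5
```

```bash
python3 look.py - .285 .33; python3 -c "
from look import *
rim(snap('wrist'),.145,.165)"
```

```text
white [319. 291.] 7399 mec 0.6005 -0.112 0.0315 lsq [ 0.6005 -0.1112] ztop 0.2931
white [413. 279.] 514 mec 0.6362 -0.1021 0.0052 lsq [ 0.6354 -0.1029] ztop 0.309
white [226. 279.] 519 mec 0.565 -0.1019 0.0049 lsq [ 0.5658 -0.1024] ztop 0.3091
12.5333 [ 0.6014 -0.1116  0.2785] [ 2.223  2.22  -0.   ] [-0.04 -0.25 -0.93] 0.0603
white [320.  88.] 2482 mec 0.6009 -0.0302 0.0314 lsq [ 0.6009 -0.0304] ztop 0.1574
```

>>> step_arm([
  [-1, [0.02, 0.0005, 0], 0],
  [-1, [0.03, 0, 0], 0],
  [-1, [0.03, 0, 0], 0],
  [-1, [0.02, 0, 0], 0],
  [-1, [0.0093, 0, 0], 0],
])

```text
time_s: 13.0
tcp_pos: [0.6018, -0.0266, 0.2786]
orientation: [-2.22, -2.223, -0.0]
contact_force: [0.6, -1.3, -0.3]
width: 0.0603
finger_force: 67.5
```

>>> step_arm([
  [-1, [0, 0, 0], 0],
  [-1, [0, 0, 0.02], 0],
  [-1, [0, 0, 0.025], 0],
  [-1, [0, 0, 0.015], 0],
  [-1, [0, 0, 0], 0],
])

```text
time_s: 13.42
tcp_pos: [0.6011, -0.0294, 0.2307]
orientation: [-2.22, -2.219, 0.004]
contact_force: [-0.1, -0.7, -2.6]
width: 0.0603
finger_force: 67.5
```

>>> step_arm([
  [-1, [0, 0, 0], 0],
  [-1, [0, 0, 0.015], 0],
  [-1, [0, 0, 0.02], 0],
  [-1, [0, 0, 0.012], 0],
  [-1, [0, 0, 0], 0],
])

```text
time_s: 13.83
tcp_pos: [0.6015, -0.0289, 0.1971]
orientation: [-2.221, -2.22, 0.002]
contact_force: [-0.3, 0.3, -1.0]
width: 0.0605
finger_force: 67.5
```

>>> step_arm([
  [-1, [0, 0, 0], 0],
  [-1, [0, 0, 0.003], 0],
  [-1, [0, 0, 0.002], 0],
  [-1, [0, 0, 0], 0],
  [-1, [0, 0, 0], 0],
])

```text
time_s: 14.25
tcp_pos: [0.6019, -0.0286, 0.1948]
orientation: [2.221, 2.221, 0.0]
contact_force: [-0.3, 0.8, -0.5]
width: 0.0603
finger_force: 67.5
```

>>> step_arm([
  [-1, [-0.0008, 0, 0.004], 0],
  [-1, [0, 0, 0.005], 0],
  [-1, [0, 0, 0.004], 0],
  [-1, [0, 0, 0.002], 0],
  [-1, [0, 0, 0], 0],
])

```text
time_s: 14.67
tcp_pos: [0.6016, -0.0291, 0.1826]
orientation: [-2.221, -2.221, 0.001]
contact_force: [0.5, 0.6, -1.6]
width: 0.06
finger_force: 67.5
```

>>> step_arm([
  [-1, [0, 0, 0.0015], 0],
  [-1, [0, 0, 0.0013], 0],
  [-1, [0, 0, 0], 0],
  [-1, [0, 0, 0], 0],
  [-1, [0, 0, 0], 0],
])

```text
time_s: 15.08
tcp_pos: [0.6019, -0.0291, 0.1812]
orientation: [2.221, 2.221, 0.0]
contact_force: [0.7, 0.4, -1.9]
width: 0.06
finger_force: 67.5
```

>>> step_arm([
  [-1, [0, 0, 0.0013], 0],
  [-1, [0, 0, 0.0013], 0],
  [-1, [0, 0, 0], 0],
  [-1, [0, 0, 0], 0],
  [-1, [0, 0, 0], 0],
])

```text
time_s: 15.5
tcp_pos: [0.6018, -0.0291, 0.1792]
orientation: [-2.221, -2.221, 0.0]
contact_force: [0.8, 0.2, -1.6]
width: 0.0601
finger_force: 67.5
```

>>> step_arm([
  [-1, [0, 0, 0.0007], 0],
  [-1, [0, 0, 0.0006], 0],
  [-1, [0, 0, 0], 0],
  [-1, [0, 0, 0], 0],
  [-1, [0, 0, 0], 0],
])

```text
time_s: 15.92
tcp_pos: [0.6018, -0.0291, 0.1782]
orientation: [-2.221, -2.221, 0.0]
contact_force: [0.6, 0.9, -1.0]
width: 0.0601
finger_force: 67.5
```

>>> step_arm([
  [-1, [0, 0, 0.0007], 0],
  [-1, [0, 0, 0.0006], 0],
  [-1, [0, 0, 0], 0],
  [-1, [0, 0, 0], 0],
  [-1, [0, 0, 0], 0],
])

```text
time_s: 16.33
tcp_pos: [0.6018, -0.0291, 0.1773]
orientation: [-2.221, -2.221, -0.0]
contact_force: [-0.6, 0.3, -0.8]
width: 0.0602
finger_force: 67.6
```

>>> step_arm([
  [-1, [0, 0, 0.0005], 0],
  [-1, [0, 0, 0], 0],
  [-1, [0, 0, 0], 0],
  [-1, [0, 0, 0], 0],
  [-1, [0, 0, 0], 0],
])

```text
time_s: 16.75
tcp_pos: [0.6018, -0.0291, 0.1769]
orientation: [-2.221, -2.221, -0.0]
contact_force: [-0.6, 1.5, 0.9]
width: 0.0604
finger_force: 67.7
```

>>> step_arm([
  [-1, [0, 0, 0.0007], 0],
  [-1, [0, 0, 0], 0],
  [-1, [0, 0, 0], 0],
  [-1, [0, 0, 0], 0],
  [-1, [0, 0, 0], 0],
])

```text
time_s: 17.17
tcp_pos: [0.6018, -0.0291, 0.1764]
orientation: [-2.221, -2.221, -0.0]
contact_force: [-2.1, 0.5, 2.0]
width: 0.0602
finger_force: 67.9
```

>>> step_arm([
  [-1, [0, 0, 0.0005], 0],
  [-1, [0, 0, 0], 0],
  [-1, [0, 0, 0], 0],
  [-1, [0, 0, 0], 0],
  [-1, [0, 0, 0], 0],
])

```text
time_s: 17.58
tcp_pos: [0.6018, -0.0291, 0.1761]
orientation: [2.221, 2.221, 0.0]
contact_force: [-1.8, 1.1, 3.3]
width: 0.0601
finger_force: 68.1
```

>>> step_arm([
  [-1, [0, 0, 0.0006], 0],
  [-1, [0, 0, 0], 0],
  [-1, [0, 0, 0], 0],
  [-1, [0, 0, 0], 0],
  [-1, [0, 0, 0], 0],
])

```text
time_s: 18.0
tcp_pos: [0.6018, -0.0291, 0.1757]
orientation: [2.221, 2.221, 0.0]
contact_force: [-2.9, 0.4, 5.9]
width: 0.0605
finger_force: 68.2
```

>>> step_arm([
  [1, [0, 0, 0], 0],
  [1, [0, 0, 0], 0],
  [1, [0, 0, 0], 0],
  [1, [0, 0, 0], 0],
  [1, [0, 0, 0], 0],
])

```text
time_s: 18.42
tcp_pos: [0.6019, -0.0292, 0.1753]
orientation: [-2.221, -2.221, 0.0]
contact_force: [-0.4, -0.2, 0.1]
width: 0.0853
finger_force: 0.0
```

>>> step_arm([
  [1, [0, 0, -0.01], 0],
  [1, [0, 0, -0.03], 0],
  [1, [0, 0, -0.05], 0],
  [1, [0, 0, -0.05], 0],
  [1, [0, 0, -0.02], 0],
])

```text
time_s: 18.83
tcp_pos: [0.602, -0.0292, 0.3014]
orientation: [2.218, 2.218, 0.006]
contact_force: [0.3, -0.5, 0.3]
width: 0.0856
finger_force: 0.0
```

```bash
python3 - <<'E'
from look import *
rim(snap('wrist'),.18,.2); 
s=snap('scene');P=cloud(s)
for f,a in (('scene',s),('side',snap('side'))): print(f); rim(a,.074,.084)
E
```

```text
white [420.  14.] 277 mec 0.6669 0.0983 0.0061 lsq [0.6668 0.0991] ztop 0.1932
white [318. 204.] 2102 mec 0.6007 -0.0303 0.0314 lsq [ 0.6006 -0.0292] ztop 0.1909
scene
white [426.  89.] 76 mec 0.5768 -0.9816 0.0971 lsq [ 0.5777 -0.9214] ztop 0.0829
white [ 20. 243.] 154 mec 1.0399 0.5922 0.051 lsq [1.0654 0.5933] ztop 0.0836
white [237. 251.] 161 mec 0.5702 0.297 0.0324 lsq [0.5702 0.2975] ztop 0.0811
side
white [204. 156.] 159 mec 0.2735 0.7288 0.1373 lsq [0.2726 0.7258] ztop 0.0835
white [280. 162.] 145 mec 0.5597 0.5004 0.1453 lsq [0.5555 0.4834] ztop 0.0835
white [529. 219.] 762 mec 1.0382 -0.1862 0.533 lsq [ 0.3753 -0.2521] ztop 0.0834
white [162. 240.] 79 mec 0.0051 -0.0127 0.0721 lsq [ 0.0005 -0.0014] ztop 0.0835
white [429. 250.] 74 mec 0.6542 -0.4091 0.0291 lsq [ 0.6571 -0.4039] ztop 0.0835
```

>>> step_arm([
  [1, [0.03, -0.004, 0], 0],
  [1, [0.045, -0.004, 0], 0],
  [1, [0.045, -0.004, 0], 0],
  [1, [0.045, -0.004, 0], 0],
  [1, [0.045, -0.004, 0], 0],
])

```text
time_s: 19.4
tcp_pos: [0.5862, 0.1296, 0.2942]
orientation: [-2.221, -2.22, 0.003]
contact_force: [0.4, 0.4, 1.1]
width: 0.0854
finger_force: 0.0
```

>>> step_arm([
  [1, [0.045, -0.004, 0], 0],
  [1, [0.045, -0.004, 0], 0],
  [1, [0.045, -0.004, 0], 0],
  [1, [0.045, -0.005, 0], 0],
  [1, [0.04, -0.005, 0], 0],
])

```text
time_s: 19.82
tcp_pos: [0.5696, 0.2953, 0.294]
orientation: [-2.22, -2.221, 0.003]
contact_force: [0.2, 0.6, 0.0]
width: 0.0853
finger_force: 0.0
```

>>> step_arm([
  [1, [0, 0, 0.03], 0],
  [1, [0, 0, 0.03], 0],
  [1, [0, 0, 0], 0],
  [1, [0, 0, 0], 0],
  [1, [0, 0, 0], 0],
])

```text
time_s: 20.23
tcp_pos: [0.5703, 0.293, 0.2513]
orientation: [2.222, 2.221, 0.0]
contact_force: [0.4, -0.4, 0.9]
width: 0.0857
finger_force: 0.0
```

```bash
python3 look.py w3 .072 .09
```

```text
white [321. 180.] 1357 mec 0.5704 0.2979 0.0313 lsq [0.5703 0.2984] ztop 0.0825
white [408. 355.] 126 mec 0.6667 0.101 0.0058 lsq [0.6666 0.0998] ztop 0.0891
20.2833 [0.5706 0.2931 0.2519] [2.222e+00 2.220e+00 2.000e-03] [-0.26  0.69  1.15] 0.0853
```

View pics/w3.png

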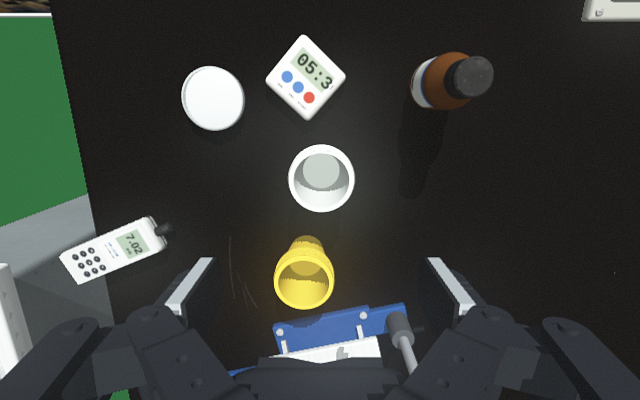

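The wrist view shows A at (321,178). The yellow cup at (305,272), timer at (305,77) and dish at (212,98) are all clear of the gripper. Grasping A.

>>> step_arm([
  [1, [0.0034, 0, 0.04], 0],
  [1, [0.0033, 0, 0.05], 0],
  [1, [0, 0, 0.05], 0],
  [1, [0, 0, 0.05], 0],
  [1, [0, 0, 0.04], 0],
])

```text
time_s: 20.7
tcp_pos: [0.5705, 0.298, 0.0769]
orientation: [2.222, 2.221, 0.001]
contact_force: [0.7, 1.0, 0.5]
width: 0.0854
finger_force: 0.0
```

>>> step_arm([
  [1, [0, 0, 0.02], 0],
  [1, [0, 0, 0], 0],
  [1, [0, 0, 0], 0],
  [-1, [0, 0, 0], 0],
  [-1, [0, 0, 0], 0],
])

```text
time_s: 21.12
tcp_pos: [0.5716, 0.2989, 0.0658]
orientation: [2.221, 2.22, 0.006]
contact_force: [-0.4, 0.6, 0.5]
width: 0.0638
finger_force: 0.0
```

>>> step_arm([
  [-1, [0, 0, 0], 0],
  [-1, [0, 0, 0], 0],
  [-1, [0, 0, 0], 0],
  [-1, [0, 0, 0], 0],
  [-1, [0, 0, 0], 0],
])

```text
time_s: 21.53
tcp_pos: [0.5716, 0.2991, 0.0663]
orientation: [2.221, 2.22, 0.007]
contact_force: [-1.2, -0.0, 6.6]
width: 0.0606
finger_force: 65.6
```

>>> step_arm([
  [-1, [0, 0, -0.02], 0],
  [-1, [0, 0, -0.05], 0],
  [-1, [0, 0, -0.055], 0],
  [-1, [0, 0, -0.055], 0],
  [-1, [0, 0, -0.055], 0],
])

```text
time_s: 21.95
tcp_pos: [0.5701, 0.2982, 0.2429]
orientation: [2.221, 2.221, 0.003]
contact_force: [0.4, -0.2, -0.7]
width: 0.061
finger_force: 65.4
```

>>> step_arm([
  [-1, [0, 0, -0.05], 0],
  [-1, [0, 0, -0.05], 0],
  [-1, [0, 0, 0], 0],
  [-1, [0, 0, 0], 0],
  [-1, [0, 0, 0], 0],
])

```text
time_s: 22.37
tcp_pos: [0.5706, 0.2984, 0.3146]
orientation: [2.221, 2.221, 0.002]
contact_force: [0.2, 0.3, -1.3]
width: 0.061
finger_force: 65.5
```

```bash
python3 look.py - .3 .35
```

```text
white [320. 291.] 13581 mec 0.5697 0.2983 0.0316 lsq [0.5696 0.3   ] ztop 0.3302
white [228. 275.] 670 mec 0.5337 0.308 0.0049 lsq [0.5347 0.3075] ztop 0.345
white [412. 274.] 646 mec 0.6055 0.3079 0.005 lsq [0.6047 0.3071] ztop 0.345
22.4167 [0.5703 0.2983 0.3135] [-2.221e+00 -2.221e+00  1.000e-03] [ 0.16 -0.15 -1.62] 0.0605
```

>>> step_arm([
  [-1, [-0.03, 0.004, 0], 0],
  [-1, [-0.045, 0.004, 0], 0],
  [-1, [-0.05, 0.005, 0], 0],
  [-1, [-0.05, 0.005, 0], 0],
  [-1, [-0.05, 0.005, 0], 0],
])

```text
time_s: 22.83
tcp_pos: [0.5869, 0.128, 0.3126]
orientation: [-2.22, -2.221, 0.004]
contact_force: [0.5, 0.2, -1.3]
width: 0.0607
finger_force: 65.4
```

>>> step_arm([
  [-1, [-0.05, 0.005, 0], 0],
  [-1, [-0.05, 0.005, 0], 0],
  [-1, [-0.05, 0.005, 0], 0],
  [-1, [-0.0425, 0.0037, 0], 0],
  [-1, [-0.02, 0, 0], 0],
])

```text
time_s: 23.25
tcp_pos: [0.6011, -0.0333, 0.3125]
orientation: [-2.223, -2.217, 0.004]
contact_force: [-0.3, -0.3, -1.1]
width: 0.0609
finger_force: 65.4
```

>>> step_arm([
  [-1, [0, 0, 0], 0],
  [-1, [0, 0, 0], 0],
  [-1, [0, 0, 0.01], 0],
  [-1, [0, 0, 0], 0],
  [-1, [0, 0, 0], 0],
])

```text
time_s: 23.67
tcp_pos: [0.6014, -0.0284, 0.3059]
orientation: [-2.219, -2.223, 0.001]
contact_force: [0.1, -0.6, 0.1]
width: 0.0607
finger_force: 65.4
```

>>> step_arm([
  [-1, [0, 0, 0.02], 0],
  [-1, [0, 0, 0.03], 0],
  [-1, [0, 0, 0.015], 0],
  [-1, [0, 0, 0], 0],
  [-1, [0, 0, 0], 0],
])

```text
time_s: 24.08
tcp_pos: [0.6013, -0.029, 0.2579]
orientation: [-2.22, -2.222, 0.001]
contact_force: [-0.1, 0.4, -0.1]
width: 0.0607
finger_force: 65.4
```

>>> step_arm([
  [-1, [0, 0, 0.015], 0],
  [-1, [0, 0, 0.02], 0],
  [-1, [0, 0, 0.01], 0],
  [-1, [0, 0, 0.002], 0],
  [-1, [0, 0, 0], 0],
])

```text
time_s: 24.5
tcp_pos: [0.6016, -0.0295, 0.2232]
orientation: [-2.221, -2.222, -0.0]
contact_force: [0.1, 0.0, -0.1]
width: 0.0608
finger_force: 65.5
```

Now to 0.211, then slowly.

>>> step_arm([
  [-1, [0, 0, 0.005], 0],
  [-1, [0, 0, 0.005], 0],
  [-1, [0, 0, 0.003], 0],
  [-1, [0, 0, 0.002], 0],
  [-1, [0, 0, 0], 0],
])

```text
time_s: 24.92
tcp_pos: [0.6016, -0.0297, 0.2113]
orientation: [-2.221, -2.221, 0.0]
contact_force: [-0.6, 0.9, -1.0]
width: 0.061
finger_force: 65.4
```

>>> step_arm([
  [-1, [0, 0, 0.0013], 0],
  [-1, [0, 0, 0], 0],
  [-1, [0, 0, 0], 0],
  [-1, [0, 0, 0], 0],
  [-1, [0, 0, 0], 0],
])

```text
time_s: 25.33
tcp_pos: [0.6017, -0.0297, 0.2106]
orientation: [2.221, 2.221, 0.0]
contact_force: [-0.6, 0.8, -0.9]
width: 0.0606
finger_force: 65.5
```

>>> step_arm([
  [-1, [0, 0, 0.0007], 0],
  [-1, [0, 0, 0.0007], 0],
  [-1, [0, 0, 0], 0],
  [-1, [0, 0, 0], 0],
  [-1, [0, 0, 0], 0],
])

```text
time_s: 25.75
tcp_pos: [0.6016, -0.0297, 0.2095]
orientation: [-2.221, -2.221, -0.0]
contact_force: [0.6, 1.4, 0.1]
width: 0.0609
finger_force: 65.6
```

>>> step_arm([
  [-1, [0, 0, 0.0007], 0],
  [-1, [0, 0, 0], 0],
  [-1, [0, 0, 0], 0],
  [-1, [0, 0, 0], 0],
  [-1, [0, 0, 0], 0],
])

```text
time_s: 26.17
tcp_pos: [0.6016, -0.0297, 0.2091]
orientation: [2.221, 2.221, 0.0]
contact_force: [1.1, 1.7, 0.6]
width: 0.061
finger_force: 65.7
```

>>> step_arm([
  [-1, [0, 0, 0.0007], 0],
  [-1, [0, 0, 0], 0],
  [-1, [0, 0, 0], 0],
  [-1, [0, 0, 0], 0],
  [-1, [0, 0, 0], 0],
])

```text
time_s: 26.58
tcp_pos: [0.6016, -0.0297, 0.2085]
orientation: [2.221, 2.221, 0.0]
contact_force: [0.1, 0.9, 3.2]
width: 0.0607
finger_force: 65.8
```

>>> step_arm([
  [-1, [0, 0, 0.0006], 0],
  [-1, [0, 0, 0], 0],
  [-1, [0, 0, 0], 0],
  [-1, [0, 0, 0], 0],
  [-1, [0, 0, 0], 0],
])

```text
time_s: 27.0
tcp_pos: [0.6016, -0.0297, 0.2081]
orientation: [2.221, 2.221, 0.0]
contact_force: [-1.0, 1.5, 3.8]
width: 0.0611
finger_force: 65.9
```

>>> step_arm([
  [-1, [0, 0, 0.0006], 0],
  [-1, [0, 0, 0], 0],
  [-1, [0, 0, 0], 0],
  [-1, [0, 0, 0], 0],
  [-1, [0, 0, 0], 0],
])

```text
time_s: 27.42
tcp_pos: [0.6016, -0.0297, 0.2077]
orientation: [2.221, 2.221, 0.0]
contact_force: [-0.9, 1.9, 5.4]
width: 0.0606
finger_force: 66.1
```

>>> step_arm([
  [1, [0, 0, 0], 0],
  [1, [0, 0, 0], 0],
  [1, [0, 0, 0], 0],
  [1, [0, 0, 0], 0],
  [1, [0, 0, 0], 0],
])

```text
time_s: 27.83
tcp_pos: [0.6016, -0.0298, 0.2072]
orientation: [-2.221, -2.221, 0.001]
contact_force: [-0.7, -0.3, -0.4]
width: 0.0854
finger_force: 0.0
```

>>> step_arm([
  [1, [0, 0, -0.01], 0],
  [1, [0, 0, -0.03], 0],
  [1, [0, 0, -0.05], 0],
  [1, [0, 0, -0.04], 0],
  [1, [0, 0, 0], 0],
])

```text
time_s: 28.25
tcp_pos: [0.6023, -0.0298, 0.3123]
orientation: [2.217, 2.217, 0.009]
contact_force: [-0.2, -0.1, 1.1]
width: 0.0852
finger_force: 0.0
```

```bash
python3 look.py - .21 .24; python3 - <<'E'
from look import *
s=snap('scene'); d=snap('side')
import pickle; pickle.dump((s,d),open('s2.pkl','wb'))
A=cv2.resize(s['image'][140:240,230:370],None,fx=4,fy=4,interpolation=2)
B=cv2.resize(d['image'][130:250,270:420],None,fx=4,fy=4,interpolation=2)[:400]
cv2.imwrite('pics/k1.png',cv2.resize(np.hstack([A[:400],B[:400]]),None,fx=.68,fy=.68))
E
```

```text
white [317. 212.] 2788 mec 0.6004 -0.0302 0.0313 lsq [ 0.6004 -0.0289] ztop 0.2241
blue [315. 152.] 152 mec 0.5999 -0.013 0.0262 lsq [ 0.5998 -0.0305] ztop 0.1209
28.3 [ 0.6024 -0.0298  0.3093] [2.218 2.218 0.006] [ 0.88 -0.41  0.18] 0.0854
```

View pics/k1.png

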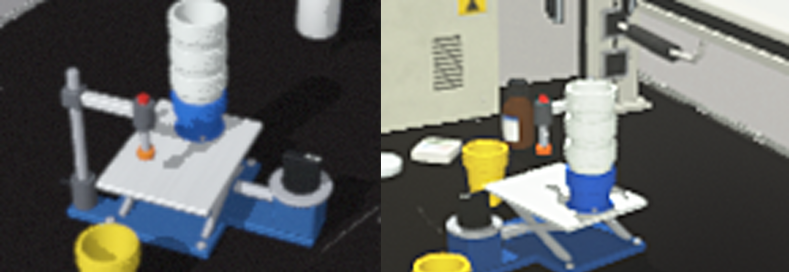

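The three cups stand upright as one stack in the holder, with the rim at 0.222. Knob next: I go over it and look.

>>> step_arm([
  [1, [0, -0.03, 0], 0],
  [1, [0.003, -0.045, 0], 0],
  [1, [0.004, -0.045, 0], 0],
  [1, [0.004, -0.045, 0], 0],
  [1, [0.003, -0.034, 0], 0],
])

```text
time_s: 28.82
tcp_pos: [0.4497, -0.0191, 0.3038]
orientation: [-2.22, -2.22, 0.002]
contact_force: [-0.9, 0.4, 1.5]
width: 0.0856
finger_force: 0.0
```

>>> step_arm([
  [1, [0, 0, 0.04], 0.05],
  [1, [0, 0, 0.04], 0.05],
  [1, [0, 0, 0.02], 0],
  [1, [0, 0, 0], 0],
  [1, [0, 0, 0], 0],
])

```text
time_s: 29.23
tcp_pos: [0.4515, -0.0192, 0.2291]
orientation: [-2.387, -2.04, 0.003]
contact_force: [-0.5, 0.0, 0.1]
width: 0.0851
finger_force: 0.0
```

```bash
python3 - <<'E'
from look import *
s=snap('wrist','w4.png'); P=cloud(s); g=s['image'].max(2)
m=(P[...,2]>.098)&(P[...,2]<.115)&(s['z_map']>0)&(abs(P[...,0]-.453)<.05)&(abs(P[...,1]+.018)<.05)
q=P[m][:,:2]; print(m.sum(),cv2.minAreaRect(q.astype(np.float32)*1000), q.mean(0).round(4), P[m][:,2].mean())
o=env.observe();print(o['tcp_pos'].round(4),o['orientation'].round(3),o['joint_positions'].round(3))
E
```

```text
951 ((452.1434020996094, -13.218329429626465), (41.547210693359375, 14.204535484313965), 13.388138771057129) [ 0.4523 -0.0123] 0.10563793711598744
[ 0.4522 -0.0192  0.2303] [-2.388e+00 -2.041e+00  1.000e-03] [-0.043 -0.149 -0.083  1.637 -0.     1.685]
```

View pics/w4.png

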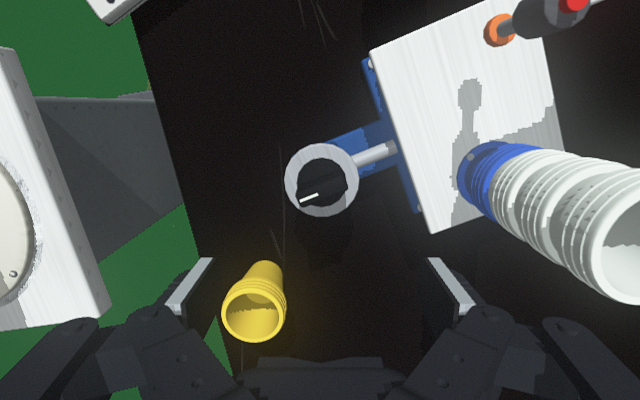

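The wrist view shows the knob bar at about (322,187), clear all round. It measures (0.452,-0.0135) with yaw 13.4°. To close across it I turn back 112.4°.

>>> step_arm([
  [1, [0, 0, 0], -0.079],
  [1, [0, 0, 0], -0.079],
  [1, [0, 0, 0], -0.079],
  [1, [0, 0, 0], -0.079],
  [1, [0, 0, 0], -0.079],
])

```text
time_s: 29.7
tcp_pos: [0.453, -0.0193, 0.2315]
orientation: [1.642, 2.676, 0.001]
contact_force: [-0.1, -0.0, 0.3]
width: 0.0856
finger_force: 0.0
```

>>> step_arm([
  [1, [0, 0, 0], -0.079],
  [1, [0, 0, 0], -0.079],
  [1, [0, 0, 0], -0.079],
  [1, [0, 0, 0], -0.079],
  [1, [0, 0, 0], -0.079],
])

```text
time_s: 30.12
tcp_pos: [0.453, -0.0193, 0.2315]
orientation: [0.747, 3.05, 0.001]
contact_force: [-0.3, 0.4, -0.4]
width: 0.0854
finger_force: 0.0
```

>>> step_arm([
  [1, [0, 0, 0], -0.079],
  [1, [0, 0, 0], -0.079],
  [1, [0, 0, 0], -0.079],
  [1, [0, 0, 0], -0.079],
  [1, [0, 0, 0], -0.079],
])

```text
time_s: 30.53
tcp_pos: [0.453, -0.0193, 0.2315]
orientation: [-0.22, 3.132, -0.0]
contact_force: [-0.3, 0.3, 0.1]
width: 0.0854
finger_force: 0.0
```

>>> step_arm([
  [1, [0, 0, 0], -0.064],
  [1, [0, 0, 0], 0],
  [1, [0, 0, 0], 0],
  [1, [0, 0, 0], 0],
  [1, [0, 0, 0], 0],
])

```text
time_s: 30.95
tcp_pos: [0.4525, -0.0193, 0.2304]
orientation: [-0.363, 3.12, -0.0]
contact_force: [0.5, -0.3, 0.1]
width: 0.0852
finger_force: 0.0
```

```bash
cat > kn.py <<'E'
from look import *
from scipy.spatial.transform import Rotation as Ro
import sys
tx,ty=float(sys.argv[1]),float(sys.argv[2])
o=env.observe(); R=Ro.from_rotvec(o['orientation']).as_matrix(); p=np.array(o['tcp_pos'])
print('yaw_y',np.degrees(np.arctan2(R[1,1],R[0,1])).round(2),'j6',round(o['joint_positions'][5],3),p.round(4),'t',round(o['time_s'],1))
print('shift shares',(R.T@(np.array([tx,ty,float(sys.argv[3])])-p)/.75).round(4))
E
python3 kn.py .453 -.0133 .096; python3 - <<'E'
from look import *
s=snap('wrist'); P=cloud(s)
m=(P[...,2]>.098)&(P[...,2]<.115)&(s['z_map']>0)&(abs(P[...,0]-.453)<.05)&(abs(P[...,1]+.018)<.05)
print(cv2.minAreaRect(P[m][:,:2].astype(np.float32)*1000))
E
```

```text
yaw_y 103.28 j6 -0.274 [ 0.4525 -0.0193  0.2304] t 30.9
shift shares [-0.0024  0.0076  0.1792]
((452.0292663574219, -13.258840560913086), (41.34251022338867, 13.055262565612793), 13.190468788146973)
```

>>> step_arm([
  [1, [-0.0022, 0.0077, 0.03], 0],
  [1, [0, 0, 0.045], 0],
  [1, [0, 0, 0.045], 0],
  [1, [0, 0, 0.03], 0],
  [1, [0, 0, 0.01], 0],
])

```text
time_s: 31.42
tcp_pos: [0.4509, -0.0132, 0.1065]
orientation: [0.365, -3.116, -0.001]
contact_force: [-0.5, -0.2, 1.0]
width: 0.0851
finger_force: 0.0
```

>>> step_arm([
  [1, [0, 0, 0.012], 0],
  [1, [0, 0, 0.007], 0],
  [1, [0, 0, 0], 0],
  [1, [0, 0, 0], 0],
  [-1, [0, 0, 0], 0],
])

```text
time_s: 31.83
tcp_pos: [0.4533, -0.0133, 0.0971]
orientation: [-0.366, 3.118, -0.0]
contact_force: [-0.5, 0.7, 0.3]
width: 0.0755
finger_force: 0.0
```

>>> step_arm([
  [-1, [0, 0, 0], 0],
  [-1, [0, 0, 0], 0],
  [-1, [0, 0, 0], 0],
  [-1, [0, 0, 0], 0],
  [-1, [0, 0, 0], 0],
])

```text
time_s: 32.25
tcp_pos: [0.4528, -0.0136, 0.0961]
orientation: [-0.366, 3.12, -0.001]
contact_force: [-0.1, -12.8, 17.6]
width: 0.0129
finger_force: 59.6
```

>>> step_arm([
  [-1, [0, 0, 0], 0],
  [-1, [0, 0, 0], 0],
  [-1, [0, 0, 0], 0],
  [-1, [0, 0, 0], 0],
  [-1, [0, 0, 0], 0],
])

```text
time_s: 32.67
tcp_pos: [0.4528, -0.0136, 0.0961]
orientation: [-0.366, 3.12, -0.002]
contact_force: [0.4, -5.8, 4.1]
width: 0.0129
finger_force: 59.4
```

>>> step_arm([
  [-1, [0, 0, 0], 0.03],
  [-1, [0, 0, 0], 0.06],
  [-1, [0, 0, 0], 0.06],
  [-1, [0, 0, 0], 0.06],
  [-1, [0, 0, 0], 0.03],
])

```text
time_s: 33.08
tcp_pos: [0.4528, -0.0135, 0.0962]
orientation: [0.232, 3.132, -0.001]
contact_force: [-0.9, -4.5, 4.6]
width: 0.0124
finger_force: 59.3
```

```bash
python3 kn.py .453 -.0133 .096; cat > ft.py <<'E'
from look import *
# platform height, foot underside and red pin tip
for n in ('scene','side'):
    s=snap(n); P=cloud(s); H,S,V=cv2.split(cv2.cvtColor(s['image'],cv2.COLOR_BGR2HSV)); z=s['z_map']>0
    near=z&(np.hypot(P[...,0]-.587,P[...,1]-.078)<.03)&(P[...,2]>.07)
    o=near&(H>3)&(H<20)&(S>130); r=near&((H<4)|(H>174))&(S>150)&(P[...,2]>.14)
    pl=z&(S<60)&(np.hypot(P[...,0]-.575,P[...,1]-.04)<.02)&(P[...,2]>.06)&(P[...,2]<.13)
    f=lambda m:(m.sum(),np.percentile(P[m][:,2]*1000,[2,50,98]).round(1), np.argwhere(m).mean(0).round(1)) if m.sum() else 0
    print(n,'orange',f(o),'red',f(r),'plat',f(pl))
E
python3 ft.py
```

```text
yaw_y 81.52 j6 0.119 [ 0.4528 -0.0135  0.0962] t 33.1
shift shares [-0.0002  0.0004  0.0002]
scene orange (np.int64(16), array([105.4, 110.2, 114.1]), array([196.2, 283.2])) red (np.int64(11), array([175.3, 178.1, 180.7]), array([175.9, 282.4])) plat (np.int64(89), array([68.4, 70.8, 73.2]), array([200.5, 296. ]))
side orange (np.int64(15), array([102.7, 107.4, 112.1]), array([185., 329.])) red (np.int64(5), array([172.4, 176.8, 177.7]), array([166.4, 329.2])) plat (np.int64(43), array([66.6, 70. , 72. ]), array([198.9, 330.1]))
```

>>> step_arm([
  [-1, [0, 0, 0], 0.07],
  [-1, [0, 0, 0], 0.075],
  [-1, [0, 0, 0], 0.075],
  [-1, [0, 0, 0], 0.075],
  [-1, [0, 0, 0], 0.07],
])

```text
time_s: 33.6
tcp_pos: [0.453, -0.0134, 0.0962]
orientation: [1.106, 2.939, -0.0]
contact_force: [0.4, -3.3, 4.8]
width: 0.0127
finger_force: 59.4
```

```bash
python3 kn.py .453 -.0133 .096; python3 ft.py; sed "s/^for n in.*/import pickle\nfor n,s in zip(('scene','side'),pickle.load(open('s2.pkl','rb'))):/; s/s=snap(n); //" ft.py | python3 -
```

```text
yaw_y 48.76 j6 0.69 [ 0.453  -0.0134  0.0962] t 33.6
shift shares [0.     0.0001 0.0002]
scene orange (np.int64(14), array([105.5, 109.7, 112.7]), array([196.5, 282.9])) red (np.int64(11), array([175.3, 177.9, 180.4]), array([175.9, 282.4])) plat (np.int64(83), array([70.9, 73.2, 76. ]), array([199.9, 296.1]))
side orange (np.int64(15), array([104. , 109.4, 112. ]), array([185., 329.])) red (np.int64(5), array([173.5, 176.3, 177.8]), array([166.4, 329.2])) plat (np.int64(40), array([69.7, 72.2, 74.3]), array([198. , 330.1]))
scene orange (np.int64(14), array([105.6, 110.2, 114.5]), array([196.5, 282.9])) red (np.int64(11), array([174.4, 178.1, 183.1]), array([175.9, 282.4])) plat (np.int64(90), array([67.1, 69.3, 72.5]), array([200.9, 296. ]))
side orange (np.int64(15), array([103.6, 108.3, 111.8]), array([185., 329.])) red (np.int64(5), array([173.6, 175.4, 176.6]), array([166.4, 329.2])) plat (np.int64(36), array([66. , 68.3, 70.6]), array([199.2, 329.8]))
```

The platform follows the knob. Continuing with this grip to near the joint limit.

>>> step_arm([
  [-1, [0, 0, 0], 0.075],
  [-1, [0, 0, 0], 0.075],
  [-1, [0, 0, 0], 0.075],
  [-1, [0, 0, 0], 0.075],
  [-1, [0, 0, 0], 0.075],
])

```text
time_s: 34.12
tcp_pos: [0.4531, -0.0133, 0.0962]
orientation: [1.907, 2.495, 0.001]
contact_force: [2.0, -4.4, 4.2]
width: 0.0132
finger_force: 59.3
```

>>> step_arm([
  [-1, [0, 0, 0], 0.075],
  [-1, [0, 0, 0], 0.075],
  [-1, [0, 0, 0], 0.075],
  [-1, [0, 0, 0], 0.075],
  [-1, [0, 0, 0], 0.075],
])

```text
time_s: 34.53
tcp_pos: [0.4533, -0.0133, 0.0962]
orientation: [2.55, 1.834, 0.002]
contact_force: [3.4, -4.0, 2.3]
width: 0.013
finger_force: 59.2
```

>>> step_arm([
  [-1, [0, 0, 0], 0.075],
  [-1, [0, 0, 0], 0.075],
  [-1, [0, 0, 0], 0.075],
  [-1, [0, 0, 0], 0.075],
  [-1, [0, 0, 0], 0.075],
])

```text
time_s: 34.95
tcp_pos: [0.4534, -0.0135, 0.0962]
orientation: [2.972, 1.015, 0.002]
contact_force: [4.3, -4.8, 3.9]
width: 0.0129
finger_force: 59.2
```

>>> step_arm([
  [-1, [0, 0, 0], 0.075],
  [-1, [0, 0, 0], 0.075],
  [-1, [0, 0, 0], 0.075],
  [-1, [0, 0, 0], 0.075],
  [-1, [0, 0, 0], 0],
])

```text
time_s: 35.37
tcp_pos: [0.4535, -0.0137, 0.0961]
orientation: [3.127, 0.289, 0.003]
contact_force: [3.7, -6.4, 2.3]
width: 0.013
finger_force: 59.2
```

```bash
python3 kn.py .453 -.0133 .096; python3 ft.py
```

```text
yaw_y -79.43 j6 2.928 [ 0.4535 -0.0137  0.0961] t 35.4
shift shares [-0.0005 -0.0006  0.0002]
scene orange (np.int64(14), array([104.1, 110. , 112.5]), array([196.5, 282.9])) red (np.int64(11), array([174.7, 178.4, 179.4]), array([175.9, 282.4])) plat (np.int64(85), array([79.5, 82.1, 85.1]), array([197.5, 295.9]))
side orange (np.int64(15), array([103.1, 106.9, 113.1]), array([185., 329.])) red (np.int64(4), array([173.1, 175.4, 178.1]), array([166.5, 329. ])) plat (np.int64(39), array([78.4, 80.9, 83. ]), array([195.7, 330.1]))
```

Rise so far is 12.8 mm. Now regrip: open, turn back 180° in place, close.

>>> step_arm([
  [1, [0, 0, 0], 0],
  [1, [0, 0, 0], 0],
  [1, [0, 0, 0], 0],
  [1, [0, 0, 0], 0],
  [1, [0, 0, 0], 0],
])

```text
time_s: 35.88
tcp_pos: [0.4525, -0.013, 0.0956]
orientation: [-3.127, -0.295, 0.001]
contact_force: [-0.4, -0.3, -0.0]
width: 0.0723
finger_force: 0.0
```

>>> step_arm([
  [1, [0, 0, 0], -0.079],
  [1, [0, 0, 0], -0.079],
  [1, [0, 0, 0], -0.079],
  [1, [0, 0, 0], -0.079],
  [1, [0, 0, 0], -0.079],
])

```text
time_s: 36.3
tcp_pos: [0.4525, -0.0131, 0.0957]
orientation: [-2.884, -1.244, 0.0]
contact_force: [0.4, 0.6, 0.8]
width: 0.0859
finger_force: 0.0
```

>>> step_arm([
  [1, [0, 0, 0], -0.079],
  [1, [0, 0, 0], -0.079],
  [1, [0, 0, 0], -0.079],
  [1, [0, 0, 0], -0.079],
  [1, [0, 0, 0], -0.079],
])

```text
time_s: 36.72
tcp_pos: [0.4525, -0.0131, 0.0957]
orientation: [-2.367, -2.065, 0.0]
contact_force: [1.1, -0.0, -0.1]
width: 0.0853
finger_force: 0.0
```

>>> step_arm([
  [1, [0, 0, 0], -0.079],
  [1, [0, 0, 0], -0.079],
  [1, [0, 0, 0], -0.079],
  [1, [0, 0, 0], -0.079],
  [1, [0, 0, 0], -0.079],
])

```text
time_s: 37.13
tcp_pos: [0.4526, -0.0131, 0.0957]
orientation: [-1.624, -2.689, -0.0]
contact_force: [-0.9, -0.7, -0.5]
width: 0.0856
finger_force: 0.0
```

>>> step_arm([
  [1, [0, 0, 0], -0.079],
  [1, [0, 0, 0], -0.079],
  [1, [0, 0, 0], -0.079],
  [1, [0, 0, 0], -0.079],
  [1, [0, 0, 0], -0.079],
])

```text
time_s: 37.55
tcp_pos: [0.4525, -0.0131, 0.0957]
orientation: [-0.725, -3.056, -0.0]
contact_force: [0.1, 0.0, -0.7]
width: 0.0853
finger_force: 0.0
```

>>> step_arm([
  [1, [0, 0, 0], -0.079],
  [1, [0, 0, 0], -0.079],
  [1, [0, 0, 0], -0.079],
  [1, [0, 0, 0], -0.079],
  [1, [0, 0, 0], -0.079],
])

```text
time_s: 37.97
tcp_pos: [0.4525, -0.0131, 0.0957]
orientation: [0.243, -3.132, -0.0]
contact_force: [-0.4, -0.9, -0.5]
width: 0.0852
finger_force: 0.0
```

>>> step_arm([
  [1, [0, 0, 0], -0.025],
  [1, [0, 0, 0], 0],
  [1, [0, 0, 0], 0],
  [1, [0, 0, 0], 0],
  [1, [0, 0, 0], 0],
])

```text
time_s: 38.38
tcp_pos: [0.4526, -0.0132, 0.0958]
orientation: [0.292, -3.128, -0.0]
contact_force: [0.1, 0.3, -0.2]
width: 0.0856
finger_force: 0.0
```

```bash
python3 kn.py .453 -.0133 .096
```

```text
yaw_y 100.65 j6 -0.215 [ 0.4526 -0.0132  0.0958] t 38.4
shift shares [-0.0005 -0.0002 -0.0003]
```

>>> step_arm([
  [-1, [0, 0, 0], 0],
  [-1, [0, 0, 0], 0],
  [-1, [0, 0, 0], 0],
  [-1, [0, 0, 0], 0],
  [-1, [0, 0, 0], 0],
])

```text
time_s: 38.8
tcp_pos: [0.4526, -0.0132, 0.0958]
orientation: [0.293, -3.128, -0.0]
contact_force: [0.4, -0.2, -0.3]
width: 0.0254
finger_force: 0.0
```

>>> step_arm([
  [-1, [0, 0, 0], 0],
  [-1, [0, 0, 0], 0],
  [-1, [0, 0, 0], 0.03],
  [-1, [0, 0, 0], 0.06],
  [-1, [0, 0, 0], 0.075],
])

```text
time_s: 39.22
tcp_pos: [0.4528, -0.0136, 0.0961]
orientation: [0.12, 3.139, -0.001]
contact_force: [-0.4, -2.9, 1.8]
width: 0.0129
finger_force: 59.2
```

>>> step_arm([
  [-1, [0, 0, 0], 0.075],
  [-1, [0, 0, 0], 0.075],
  [-1, [0, 0, 0], 0.075],
  [-1, [0, 0, 0], 0.075],
  [-1, [0, 0, 0], 0.075],
])

```text
time_s: 39.63
tcp_pos: [0.4529, -0.0134, 0.0961]
orientation: [1.028, 2.968, -0.0]
contact_force: [-0.6, -2.7, 1.0]
width: 0.0129
finger_force: 59.1
```

>>> step_arm([
  [-1, [0, 0, 0], 0.075],
  [-1, [0, 0, 0], 0.075],
  [-1, [0, 0, 0], 0.075],
  [-1, [0, 0, 0], 0.075],
  [-1, [0, 0, 0], 0.075],
])

```text
time_s: 40.05
tcp_pos: [0.4531, -0.0133, 0.0961]
orientation: [1.845, 2.541, 0.001]
contact_force: [2.0, -1.6, 0.5]
width: 0.0128
finger_force: 58.9
```

```bash
python3 kn.py .453 -.0133 .096; python3 ft.py; python3 - <<'E'
from h import *
d=snap('side'); s=snap('scene')
B=cv2.resize(d['image'][150:210,300:360],None,fx=6,fy=6,interpolation=2)
A=cv2.resize(s['image'][160:220,250:310],None,fx=6,fy=6,interpolation=2)
cv2.imwrite('pics/k2.png',np.hstack([A,B]))
E
```

```text
yaw_y 18.04 j6 1.227 [ 0.4531 -0.0133  0.0961] t 40.0
shift shares [ 0.     -0.0001  0.0001]
scene orange (np.int64(18), array([104.1, 110.4, 113.3]), array([196.6, 283.4])) red (np.int64(11), array([174.2, 177.9, 179.9]), array([175.9, 282.4])) plat (np.int64(87), array([85.2, 87.9, 90.5]), array([195.9, 296. ]))
side orange (np.int64(14), array([103. , 108.2, 111.5]), array([184.7, 328.9])) red (np.int64(5), array([171.8, 176.1, 177.9]), array([166.4, 329.2])) plat (np.int64(37), array([82.9, 86.3, 88.4]), array([194.2, 330.2]))
```

View pics/k2.png

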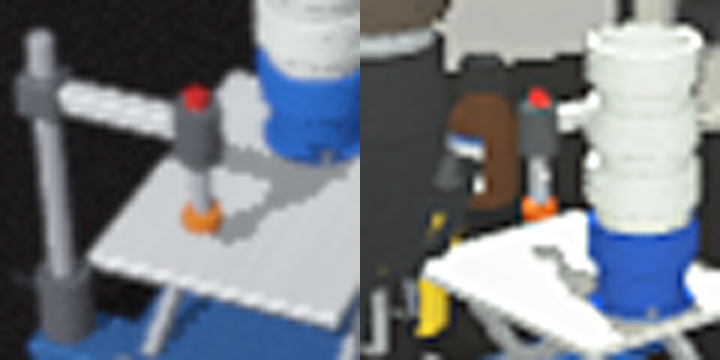

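The side crop shows a clear gap between foot and platform. The red pin sits at its starting height of 176–178. Continuing to about 26 mm of rise.

>>> step_arm([
  [-1, [0, 0, 0], 0.075],
  [-1, [0, 0, 0], 0.075],
  [-1, [0, 0, 0], 0.075],
  [-1, [0, 0, 0], 0.075],
  [-1, [0, 0, 0], 0.075],
])

```text
time_s: 40.67
tcp_pos: [0.4533, -0.0133, 0.0961]
orientation: [2.499, 1.901, 0.002]
contact_force: [4.7, -2.0, 0.2]
width: 0.0131
finger_force: 58.9
```

>>> step_arm([
  [-1, [0, 0, 0], 0.075],
  [-1, [0, 0, 0], 0.075],
  [-1, [0, 0, 0], 0.075],
  [-1, [0, 0, 0], 0.075],
  [-1, [0, 0, 0], 0.075],
])

```text
time_s: 41.08
tcp_pos: [0.4535, -0.0135, 0.0961]
orientation: [2.944, 1.094, 0.002]
contact_force: [5.2, -3.0, -0.4]
width: 0.0127
finger_force: 58.9
```

>>> step_arm([
  [-1, [0, 0, 0], 0.075],
  [-1, [0, 0, 0], 0.075],
  [-1, [0, 0, 0], 0.075],
  [-1, [0, 0, 0], 0.075],
  [-1, [0, 0, 0], 0],
])

```text
time_s: 41.5
tcp_pos: [0.4535, -0.0136, 0.0961]
orientation: [3.118, 0.373, 0.003]
contact_force: [5.6, -3.1, -0.7]
width: 0.0129
finger_force: 58.8
```

```bash
python3 kn.py .453 -.0133 .096; python3 ft.py
```

```text
yaw_y -76.35 j6 2.874 [ 0.4535 -0.0136  0.0961] t 41.5
shift shares [-0.0006 -0.0006  0.0001]
scene orange (np.int64(18), array([104.5, 109.3, 114. ]), array([196.6, 283.4])) red (np.int64(9), array([175.2, 178.4, 180.1]), array([176., 282.])) plat (np.int64(89), array([91. , 94.1, 96.8]), array([194.1, 296. ]))
side orange (np.int64(11), array([107.3, 109.8, 112. ]), array([184.4, 329.2])) red (np.int64(5), array([172. , 176.3, 177.4]), array([166.4, 329.2])) plat (np.int64(40), array([91.4, 93.2, 95.3]), array([192.5, 330.4]))
```

>>> step_arm([
  [1, [0, 0, 0], 0],
  [1, [0, 0, 0], 0],
  [1, [0, 0, 0], 0],
  [1, [0, 0, 0], 0],
  [1, [0, 0, 0], 0],
])

```text
time_s: 42.02
tcp_pos: [0.4525, -0.0131, 0.0957]
orientation: [-3.118, -0.38, 0.001]
contact_force: [-0.3, 0.4, 0.4]
width: 0.0727
finger_force: 0.0
```

>>> step_arm([
  [1, [0, 0, 0], -0.079],
  [1, [0, 0, 0], -0.079],
  [1, [0, 0, 0], -0.079],
  [1, [0, 0, 0], -0.079],
  [1, [0, 0, 0], -0.079],
])

```text
time_s: 42.43
tcp_pos: [0.4525, -0.0132, 0.0958]
orientation: [-2.849, -1.322, 0.0]
contact_force: [-0.7, 0.4, 0.2]
width: 0.0853
finger_force: 0.0
```

>>> step_arm([
  [1, [0, 0, 0], -0.079],
  [1, [0, 0, 0], -0.079],
  [1, [0, 0, 0], -0.079],
  [1, [0, 0, 0], -0.079],
  [1, [0, 0, 0], -0.079],
])

```text
time_s: 42.85
tcp_pos: [0.4525, -0.0132, 0.0958]
orientation: [-2.31, -2.129, 0.0]
contact_force: [0.1, -0.9, -0.6]
width: 0.0855
finger_force: 0.0
```

>>> step_arm([
  [1, [0, 0, 0], -0.079],
  [1, [0, 0, 0], -0.079],
  [1, [0, 0, 0], -0.079],
  [1, [0, 0, 0], -0.079],
  [1, [0, 0, 0], -0.079],
])

```text
time_s: 43.27
tcp_pos: [0.4525, -0.0132, 0.0958]
orientation: [-1.549, -2.733, -0.0]
contact_force: [-0.6, -0.1, -0.2]
width: 0.0855
finger_force: 0.0
```

>>> step_arm([
  [1, [0, 0, 0], -0.079],
  [1, [0, 0, 0], -0.079],
  [1, [0, 0, 0], -0.079],
  [1, [0, 0, 0], -0.079],
  [1, [0, 0, 0], -0.079],
])

```text
time_s: 43.68
tcp_pos: [0.4526, -0.0132, 0.0958]
orientation: [-0.641, -3.075, -0.0]
contact_force: [-0.1, -0.7, 0.8]
width: 0.0858
finger_force: 0.0
```

>>> step_arm([
  [1, [0, 0, 0], -0.079],
  [1, [0, 0, 0], -0.079],
  [1, [0, 0, 0], -0.079],
  [1, [0, 0, 0], -0.079],
  [1, [0, 0, 0], -0.079],
])

```text
time_s: 44.1
tcp_pos: [0.4525, -0.0132, 0.0958]
orientation: [0.328, -3.124, -0.0]
contact_force: [0.2, 0.3, 0.0]
width: 0.0857
finger_force: 0.0
```

>>> step_arm([
  [1, [0, 0, 0], -0.025],
  [1, [0, 0, 0], 0],
  [1, [0, 0, 0], 0],
  [1, [0, 0, 0], 0],
  [1, [0, 0, 0], 0],
])

```text
time_s: 44.52
tcp_pos: [0.4526, -0.0132, 0.0958]
orientation: [0.377, -3.119, -0.0]
contact_force: [-0.8, -0.3, 0.3]
width: 0.0853
finger_force: 0.0
```

```bash
python3 kn.py .453 -.0133 .096; python3 -c "
from h import *
snap('wrist','w5.png')"
```

```text
yaw_y 103.8 j6 -0.27 [ 0.4526 -0.0132  0.0958] t 44.5
shift shares [-0.0005 -0.0002 -0.0003]
```

View pics/w5.png

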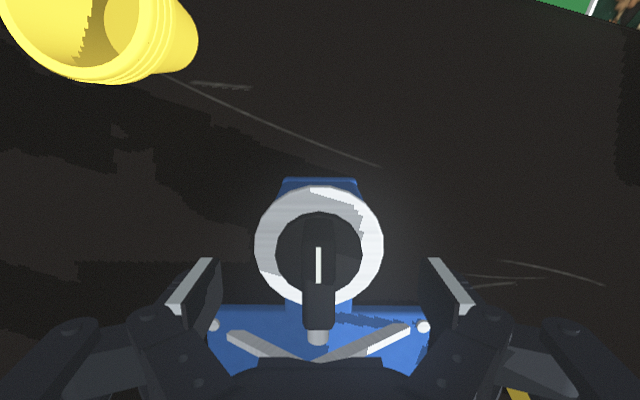

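The bar lies along the image's vertical at (318,270), midway between the open fingers. Closing and creeping up, with the red pin and orange foot tracked at sub-pixel level.

```bash
cat > pin.py <<'E'
from look import *
out=[]
for k in range(4):
    r=[]
    for n,(u,v),(a,b) in (('scene',(282,176),(283,196)),('side',(329,166),(329,185))):
        I=snap(n)['image'].astype(float)
        for (x,y),g in (((u,v),0),((a,b),1)):
            W=I[y-9:y+10,x-8:x+9]; B,G,R=W[...,0],W[...,1],W[...,2]
            w=np.clip(R-np.maximum(G,B)-60,0,None) if g==0 else np.clip(R-B-70,0,None)
            yy=np.arange(y-9,y+10)[:,None]; r+=[(w*yy).sum()/w.sum(), w.sum()/1000]
    out.append(r)
print('scene red row,w; orange; side red; orange',np.mean(out,0).round(2),np.std(out,0).round(2))
E
python3 pin.py
```

```text
scene red row,w; orange; side red; orange [175.8    0.78 196.31   1.38 165.96   0.77 184.35   1.46] [0. 0. 0. 0. 0. 0. 0. 0.]
```

>>> step_arm([
  [-1, [0, 0, 0], 0],
  [-1, [0, 0, 0], 0],
  [-1, [0, 0, 0], 0],
  [-1, [0, 0, 0], 0],
  [-1, [0, 0, 0], 0],
])

```text
time_s: 45.38
tcp_pos: [0.4526, -0.0132, 0.0958]
orientation: [0.379, -3.119, 0.0]
contact_force: [0.1, -0.1, 1.0]
width: 0.0258
finger_force: 0.0
```

>>> step_arm([
  [-1, [0, 0, 0], 0],
  [-1, [0, 0, 0], 0],
  [-1, [0, 0, 0], 0.04],
  [-1, [0, 0, 0], 0.06],
  [-1, [0, 0, 0], 0.07],
])

```text
time_s: 45.8
tcp_pos: [0.4528, -0.0136, 0.096]
orientation: [0.046, 3.141, -0.001]
contact_force: [-0.8, -2.9, 3.1]
width: 0.0128
finger_force: 59.2
```

>>> step_arm([
  [-1, [0, 0, 0], 0.07],
  [-1, [0, 0, 0], 0.07],
  [-1, [0, 0, 0], 0.07],
  [-1, [0, 0, 0], 0.07],
  [-1, [0, 0, 0], 0.05],
])

```text
time_s: 46.22
tcp_pos: [0.4529, -0.0134, 0.0961]
orientation: [0.852, 3.023, -0.0]
contact_force: [0.1, -1.7, 1.4]
width: 0.0132
finger_force: 59.2
```

```bash
python3 kn.py .453 -.0133 .096; python3 pin.py;python3 ft.py
```

```text
yaw_y 58.53 j6 0.52 [ 0.4529 -0.0134  0.0961] t 46.2
shift shares [-0.0001  0.0002  0.0001]
scene red row,w; orange; side red; orange [175.83   0.76 196.28   1.4  165.96   0.76 184.4    1.36] [0.01 0.   0.   0.   0.   0.   0.   0.  ]
scene orange (np.int64(18), array([103.9, 110.9, 113.5]), array([196.4, 283.5])) red (np.int64(9), array([173.4, 178.2, 180.4]), array([176., 282.])) plat (np.int64(86), array([ 95.4,  97.4, 100.1]), array([193.3, 295.9]))
side orange (np.int64(11), array([103.9, 109.2, 110.4]), array([184.5, 329.5])) red (np.int64(5), array([173.2, 175.9, 177.4]), array([166.4, 329.2])) plat (np.int64(39), array([93.9, 95.9, 98.4]), array([191.5, 330.1]))
```

The pin has not moved and the platform is at about 98.3 mm. Stepping about 1.2 mm.

>>> step_arm([
  [-1, [0, 0, 0], 0.05],
  [-1, [0, 0, 0], 0.06],
  [-1, [0, 0, 0], 0.05],
  [-1, [0, 0, 0], 0.02],
  [-1, [0, 0, 0], 0],
])

```text
time_s: 47.13
tcp_pos: [0.4529, -0.0133, 0.096]
orientation: [1.262, 2.876, 0.0]
contact_force: [1.8, -3.2, 3.6]
width: 0.0129
finger_force: 59.5
```

```bash
python3 kn.py .453 -.0133 .096; python3 pin.py
```

```text
yaw_y 42.61 j6 0.798 [ 0.4529 -0.0133  0.096 ] t 47.1
shift shares [-0.0001  0.0001  0.    ]
scene red row,w; orange; side red; orange [175.85   0.75 196.25   1.38 165.96   0.76 184.57   1.5 ] [0.01 0.   0.   0.   0.   0.   0.   0.  ]
```

>>> step_arm([
  [-1, [0, 0, 0], 0.04],
  [-1, [0, 0, 0], 0.06],
  [-1, [0, 0, 0], 0.04],
  [-1, [0, 0, 0], 0],
  [-1, [0, 0, 0], 0],
])

```text
time_s: 47.95
tcp_pos: [0.453, -0.0133, 0.096]
orientation: [1.569, 2.721, 0.001]
contact_force: [3.1, -4.9, 5.0]
width: 0.0127
finger_force: 59.6
```

```bash
python3 kn.py .453 -.0133 .096; python3 pin.py
```

```text
yaw_y 30.06 j6 1.017 [ 0.453  -0.0133  0.096 ] t 48.0
shift shares [-0. -0.  0.]
scene red row,w; orange; side red; orange [175.85   0.75 196.21   1.35 165.96   0.76 184.54   1.49] [0. 0. 0. 0. 0. 0. 0. 0.]
```

>>> step_arm([
  [-1, [0, 0, 0], 0.05],
  [-1, [0, 0, 0], 0.05],
  [-1, [0, 0, 0], 0],
  [-1, [0, 0, 0], 0],
  [-1, [0, 0, 0], 0],
])

```text
time_s: 48.77
tcp_pos: [0.4531, -0.0133, 0.096]
orientation: [1.777, 2.589, 0.001]
contact_force: [3.8, -3.8, 4.7]
width: 0.0126
finger_force: 59.6
```

```bash
python3 kn.py .453 -.0133 .096; python3 pin.py
```

```text
yaw_y 21.07 j6 1.174 [ 0.4531 -0.0133  0.096 ] t 48.8
shift shares [ 0.     -0.0001  0.0001]
scene red row,w; orange; side red; orange [175.85   0.75 196.21   1.36 165.96   0.77 184.57   1.49] [0. 0. 0. 0. 0. 0. 0. 0.]
```

>>> step_arm([
  [-1, [0, 0, 0], 0.05],
  [-1, [0, 0, 0], 0.05],
  [-1, [0, 0, 0], 0],
  [-1, [0, 0, 0], 0],
  [-1, [0, 0, 0], 0],
])

```text
time_s: 49.58
tcp_pos: [0.4531, -0.0133, 0.096]
orientation: [1.975, 2.442, 0.001]
contact_force: [4.1, -4.2, 5.4]
width: 0.0128
finger_force: 59.6
```

```bash
python3 kn.py .453 -.0133 .096; python3 pin.py
```

```text
yaw_y 12.08 j6 1.331 [ 0.4531 -0.0133  0.096 ] t 49.6
shift shares [-0.     -0.0002  0.0001]
scene red row,w; orange; side red; orange [175.85   0.74 196.21   1.35 165.96   0.76 184.57   1.49] [0.01 0.   0.   0.   0.   0.   0.   0.  ]
```

>>> step_arm([
  [-1, [0, 0, 0], 0.05],
  [-1, [0, 0, 0], 0.05],
  [-1, [0, 0, 0], 0],
  [-1, [0, 0, 0], 0],
  [-1, [0, 0, 0], 0],
])

```text
time_s: 50.4
tcp_pos: [0.4532, -0.0132, 0.0961]
orientation: [2.16, 2.28, 0.001]
contact_force: [4.1, -3.4, 4.4]
width: 0.0129
finger_force: 59.5
```

```bash
python3 pin.py
```

```text
scene red row,w; orange; side red; orange [175.86   0.74 196.22   1.36 165.96   0.76 184.57   1.48] [0. 0. 0. 0. 0. 0. 0. 0.]
```

>>> step_arm([
  [-1, [0, 0, 0], 0.05],
  [-1, [0, 0, 0], 0.05],
  [-1, [0, 0, 0], 0],
  [-1, [0, 0, 0], 0],
  [-1, [0, 0, 0], 0],
])

```text
time_s: 51.22
tcp_pos: [0.4532, -0.0133, 0.0961]
orientation: [2.332, 2.103, 0.002]
contact_force: [4.3, -3.5, 3.9]
width: 0.0129
finger_force: 59.5
```

```bash
python3 kn.py .453 -.0133 .096; python3 pin.py; python3 ft.py; python3 - <<'E'
from h import *
d=snap('side'); s=snap('scene')
B=cv2.resize(d['image'][150:210,300:360],None,fx=6,fy=6,interpolation=2)
A=cv2.resize(s['image'][160:220,250:310],None,fx=6,fy=6,interpolation=2)
cv2.imwrite('pics/k3.png',np.hstack([A,B]))
E
```

```text
yaw_y -5.92 j6 1.645 [ 0.4532 -0.0133  0.0961] t 51.2
shift shares [-0.0001 -0.0003  0.0001]
scene red row,w; orange; side red; orange [175.87   0.74 196.21   1.36 165.96   0.77 184.58   1.48] [0. 0. 0. 0. 0. 0. 0. 0.]
scene orange (np.int64(17), array([105. , 110.8, 114.7]), array([196.2, 283.5])) red (np.int64(9), array([174.5, 178.8, 180.5]), array([176., 282.])) plat (np.int64(87), array([100. , 102. , 104.4]), array([192.1, 296. ]))
side orange (np.int64(14), array([103.7, 109. , 112.1]), array([184.8, 329.4])) red (np.int64(5), array([172. , 175.8, 176. ]), array([166.4, 329.2])) plat (np.int64(37), array([ 98.9, 100.7, 102.7]), array([190.5, 329.9]))
```

View pics/k3.png

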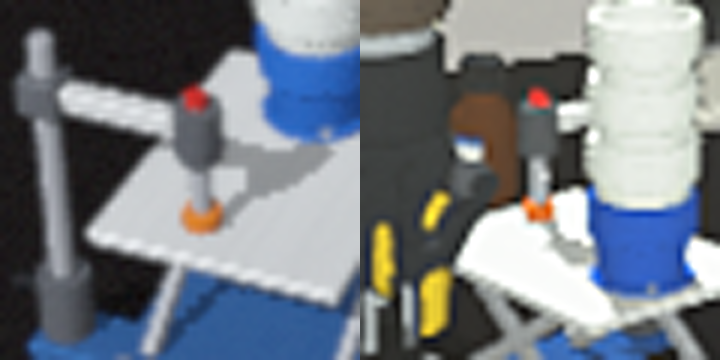

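The foot appears just above the platform in both crops, and the pin is unchanged. Continuing in small steps.

>>> step_arm([
  [-1, [0, 0, 0], 0.05],
  [-1, [0, 0, 0], 0.05],
  [-1, [0, 0, 0], 0],
  [-1, [0, 0, 0], 0],
  [-1, [0, 0, 0], 0],
])

```text
time_s: 52.23
tcp_pos: [0.4533, -0.0133, 0.096]
orientation: [2.49, 1.914, 0.002]
contact_force: [5.8, -3.8, 3.5]
width: 0.0128
finger_force: 59.5
```

```bash
python3 kn.py .453 -.0133 .096; python3 pin.py
```

```text
yaw_y -14.92 j6 1.802 [ 0.4533 -0.0133  0.096 ] t 52.2
shift shares [-0.0001 -0.0004  0.0001]
scene red row,w; orange; side red; orange [175.75   0.76 196.1    1.32 165.81   0.59 184.55   1.54] [0.01 0.   0.   0.   0.   0.   0.   0.  ]
```

>>> step_arm([
  [-1, [0, 0, 0], 0.05],
  [-1, [0, 0, 0], 0.05],
  [-1, [0, 0, 0], 0],
  [-1, [0, 0, 0], 0],
  [-1, [0, 0, 0], 0],
])

```text
time_s: 53.05
tcp_pos: [0.4533, -0.0133, 0.096]
orientation: [2.633, 1.712, 0.002]
contact_force: [5.7, -4.6, 3.6]
width: 0.0126
finger_force: 59.5
```

```bash
python3 kn.py .453 -.0133 .096; python3 pin.py
```

```text
yaw_y -23.93 j6 1.959 [ 0.4533 -0.0133  0.096 ] t 53.0
shift shares [-0.0001 -0.0004  0.0001]
scene red row,w; orange; side red; orange [175.55   0.76 195.87   1.34 165.57   0.61 184.39   1.4 ] [0. 0. 0. 0. 0. 0. 0. 0.]
```

The pin and foot now move with the platform, about 0.9 mm lifted, so it is touching. Releasing and backing off straight up.

>>> step_arm([
  [1, [0, 0, 0], 0],
  [1, [0, 0, 0], 0],
  [1, [0, 0, 0], 0],
  [1, [0, 0, 0], 0],
  [1, [0, 0, 0], 0],
])

```text
time_s: 53.87
tcp_pos: [0.4523, -0.0131, 0.0955]
orientation: [-2.633, -1.712, 0.001]
contact_force: [-0.5, -0.2, 0.1]
width: 0.0729
finger_force: 0.0
```

>>> step_arm([
  [1, [0, 0, -0.02], 0],
  [1, [0, 0, -0.04], 0],
  [1, [0, 0, -0.05], 0],
  [1, [0, 0, -0.05], 0],
  [1, [0, 0, -0.05], 0],
])

```text
time_s: 54.28
tcp_pos: [0.4521, -0.0131, 0.2548]
orientation: [-2.633, -1.712, 0.001]
contact_force: [1.2, 0.1, -0.0]
width: 0.0853
finger_force: 0.0
```

>>> step_arm([
  [1, [0, 0, -0.05], 0],
  [1, [0, 0, 0], 0],
  [1, [0, 0, 0], 0],
  [1, [0, 0, 0], 0],
  [1, [0, 0, 0], 0],
])

```text
time_s: 54.7
tcp_pos: [0.4522, -0.0132, 0.2893]
orientation: [-2.633, -1.712, 0.003]
contact_force: [-0.7, -0.9, 0.2]
width: 0.0854
finger_force: 0.0
```

```bash
python3 pin.py; python3 - <<'E'
from h import *
d=snap('side'); s=snap('scene')
B=cv2.resize(d['image'][120:320,250:490],None,fx=1.6,fy=1.6,interpolation=2)
A=cv2.resize(s['image'][110:310,200:440],None,fx=1.6,fy=1.6,interpolation=2)
cv2.imwrite('pics/k4.png',np.hstack([A,B]))
from look import rim
rim(snap('wrist'),.235,.27)
E
```

```text
scene red row,w; orange; side red; orange [175.55   0.8  195.87   1.4  165.57   0.6  184.39   1.39] [0. 0. 0. 0. 0. 0. 0. 0.]
white [585. 158.] 8754 mec 0.5992 -0.0299 0.0314 lsq [ 0.5973 -0.0287] ztop 0.2578
```

View pics/k4.png

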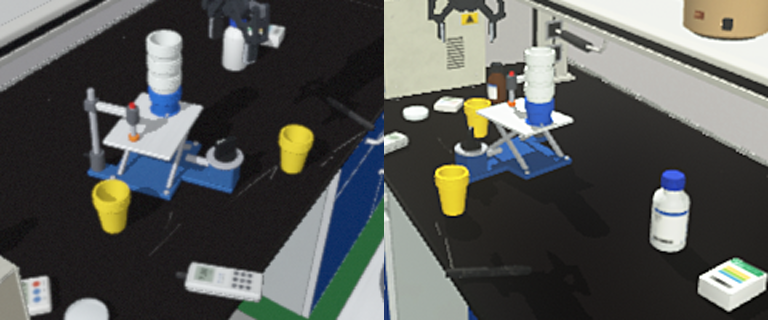

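The stack is upright, the foot rests on the platform with the pin slightly lifted, nothing else has been moved, and the arm is clear. No white cups remain on the bench. Handing in.

```bash
python3 -c "
from bench import env
print(env.close_job())"
```

```text
the job is handed in; nothing more can be done
None
```

I nested all three white cups upright in the blue holder, raised the platform until it touched the orange foot and lifted it about 1 mm, and handed in the job at about 55 s with the timer, bottle, petri dish and yellow cups left where they were.

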